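# Put the kitchenette canisters away by height

### The arm

A 6-joint arm with a two-finger parallel gripper is mounted at the origin on the work surface. World frame = base frame: x ahead of the robot, y to its left, z up, the work surface at z = 0. Lengths are in mm, angles in degrees, forces in N, time in s.
With the tool pointing down it reaches from about 300 to 850 mm from the base axis. Payload 4.2 kg.
Tool frame: the origin (TCP) lies at the very end of the fingers, on their centre line; the grasp point (between the pads) lies 19 mm behind it (hold_point_z is the z of the grasp point in the tool frame, in mm); z points along the fingers, y is the direction in which the jaws open and shut (so a half turn about z gives the same grasp; the last joint's range is limited). The gripper opens to 91 mm and grips with 3 to 60 N. Pads are 32 mm wide; open, the fingers measure 118 mm over their backs; the gripper's body (76 mm by 178 mm) begins 60 mm behind the grasp point.
Start: joints at [-73.625, 18.312, 89.639, -0, 72.044, -1.146], TCP at [173.111, -548.341, 193.376] pointing down, gripper open.
Joint ranges: [-177.97, 177.97], [-48.28, 115.42], [12.27, 149.76], [-77.06, 257.06], [2.81, 150.46], [-146.56, 146.56]. Speed limits (degrees/s): [147.25, 147.25, 180, 180, 180, 180].

### API

Orientations are given as [roll, pitch, yaw] about the fixed x, y, z axes, in that order (R = Rz(yaw) Ry(pitch) Rx(roll)).
In Python, from workcell import state, grab_frame, job_done, hold_point_z gives the robot as it stands. The module is installed in compiled form; this text tells all that it offers.
- The arm moves only by the shell command python3 -m creep 'ROWS' [FORCE]. ROWS is JSON, a list of rows, each a list of 7 numbers: the closure, from 0 (fully open) to 1 (shut), then the shift along the tool's x, y, z in mm, then the turn, a rotation vector about the tool's x, y, z in degrees. A call has 1 to 5 rows; each row shifts and turns the commanded pose from where the row before left it, along the tool's axes as they then stand; what a row does not reach is not made up. A row lasts 1/8 s, in which the tool goes at most 62.5 mm and 10.7 degrees, less where a joint would pass 70% of its speed; a pose out of reach is approached as far as the arm can. A call is refused whole if a number of a shift passes 62.5 or a number of a turn 10.7, either way. A call with a gripper value outside its range is refused whole. The fingers move at their own pace and stop on an object; FORCE is the grip in N (left out, the last holds). Time passes only in rows, so rows that do not move let the fingers close. It gives the time, the measured TCP pose, the force and the opening at its end, in the units of the state.
- state(): the state, without advancing time (a new reading comes with each control period).
- grab_frame(name): name is "side" or "top"; returns a dict with "frame" (420x560x3 uint8, red, green, blue), "fx", "fy", "cx", "cy" (pixels), "k1" (the pictures are not rectified: a ray, as slopes to the right and down, at radius r is drawn at 1 + k1 r^2 times it, then the intrinsics apply), "view" (4x4, takes a point from world to camera coordinates). Camera axes: x right, y down, z forward; pixel columns grow to the right and rows downward; lengths in mm; the calibration is good to about 2 mm. A picture is of the moment at which its call begins. There is no depth.
- job_done(): hands the job in, once; it reports no verdict.
The state is a dict: "time_s": time; "qpos": joint angles; "qvel": joint speeds; "effort": joint torques, N m; "ee_pos": TCP position; "ee_rot": TCP orientation; "force": force on the tool from outside, world axes, zero at the start; "torque": the same for the moment, N m; "gripper_width": finger opening in mm.
Only numpy, scipy, OpenCV 4.12 (cv2) and the standard library are available. Lean on these libraries where they do the work, as an engineer would, in place of code of your own. Each camera call takes 0.05 s, during which the arm holds its last target.

### The job

The short green canister has been left in the tall lower tier of the rack: first move it to the low upper tier, beside the short white canister. Then take the tall blue canister from the counter and stand it in the lower tier, beside the tall white canister. Both must end upright and pushed in so that none of the canister sticks out in front of the shelf board above it; leave everything else where it stands.

Things in the scene. Friction and masses are not known exactly. Their poses are not given: they have to be found in the camera images.
- rack: fixed stepped rack: a wooden lower board and two steel wire boards (bars 30 mm apart, see-through, feel closed), 360 mm wide (along y), on two rear posts; front and sides open. Origin on the counter under it; +x points from front to rear (away from the robot at yaw 0), y to the left seen from the robot, z up. Boards, x and z in mm: lower -135 to 105, top face at 45 (solid plinth); middle -75 to 105, z 230 to 238; top -15 to 105, z 353 to 361
- lower_floor (a point): middle of the front edge of the lower tier's floor, the lower board's upper face (rack x -135 mm, z 45 mm; axes as the rack's). Headroom up to the middle board 185 mm; that board's front edge lies 60 mm behind this point. A thin rear rail at rack x 104 mm, 30 mm above the floor
- upper_floor (a point): middle of the front edge of the upper tier's floor, the middle board's upper face (rack x -75 mm, z 238 mm; axes as the rack's). Headroom up to the top board 115 mm; that board's front edge lies 60 mm behind this point. A thin rear rail at rack x 104 mm, 30 mm above the floor
- short_canister: green steel storage canister, a plain upright cylinder 62 mm in diameter and 80 mm high including its flat lid of the same colour (top 14 mm, same diameter); origin at the centre of its underside, z up along its axis; 0.18 to 0.35 kg. Starts upright in the lower tier, partly under the middle board (axis 10 mm in front of to 15 mm behind its front edge), in the left or the right half, 80 to 100 mm from the middle
- tall_canister: blue steel storage canister, a plain upright cylinder 62 mm in diameter and 150 mm high including its flat lid of the same colour (top 14 mm, same diameter); origin at the centre of its underside, z up along its axis; 0.28 to 0.56 kg. Starts upright on the counter, to the left or the right of the rack and nearer the robot
- white_tall: tall white ceramic canister, same shape: 62 mm in diameter, 150 mm high; origin at the centre of its underside; bystander, leave it. Loose, it stands on the lower tier, in the left or the right half (about 80 to 100 mm from the middle)
- white_short: short white ceramic canister, same shape: 62 mm in diameter, 80 mm high; origin at the centre of its underside; bystander, leave it. Loose, it stands on the upper tier, in the left or the right half (about 80 to 100 mm from the middle)
- bowl: blue bowl, 90 mm across and 45 mm high, loose on the top board, over the half of the rack where the upper tier is free; origin at the centre of its underside; bystander
- oil_bottle: green glass bottle, 68 mm in diameter, 220 mm high, loose on the counter on the other side from the blue canister; origin at the centre of its underside; bystander
- mug: white mug, 80 mm across, 90 mm high, loose on the counter right of the rack; origin at the centre of its underside; bystander
- soap: green jar with a yellow label, 64 mm across, 160 mm high, loose on the counter left of the rack; origin at the centre of its underside; bystander
Mind the look-alikes: they are no part of the job. Of the things like the short_canister, leave any that is purple; of the rest the smaller one is meant.

How it is judged (in metres and radians):
On the way, in this order (a step that is already met when the one before it is completed fails the run):
1. the green canister stands upright in the upper tier, pushed in under the top board (x of short_canister in the frame of rack between 0.01 and 0.085 m and y of short_canister in the frame of rack between -0.152 and 0.152 m and z of short_canister in the frame of rack between 0.232 and 0.244 m and angle between short_canister's own z axis and vertical below 0.1 rad and linear speed of short_canister below 0.02 m/s), for 0.2 s.
2. with the green one there, the blue canister stands upright in the lower tier, pushed in under the middle board (all of step 1 and x of tall_canister in the frame of rack between -0.05 and 0.085 m and y of tall_canister in the frame of rack between -0.152 and 0.152 m and z of tall_canister in the frame of rack between 0.039 and 0.051 m and angle between tall_canister's own z axis and vertical below 0.1 rad and linear speed of tall_canister below 0.02 m/s), for 0.2 s.
At the end, for the whole second after the job is handed in: Green at rest on the middle board, blue on the lower board, each upright within 0.1 rad, underside within 6 mm of board height, at most 6 mm of it in front of the edge of the board above (green axis at rack x 10 to 85 mm, blue -50 to 85 mm), axis within 152 mm of the rack's middle (all of step 2); the robot touches nothing.
It fails at once if a white canister is moved more than 30 mm or tipped (distance of any of white_tall, white_short from where it was at the start of the episode above 0.03 m or angle between any of white_tall, white_short's own z axis and vertical above 0.35 rad).
It fails at once if the bowl is moved more than 30 mm or tipped (distance of bowl from where it was at the start of the episode above 0.03 m or angle between bowl's own z axis and vertical above 0.35 rad).
It fails at once if the oil bottle, mug or soap jar is moved more than 30 mm or tipped (distance of any of oil_bottle, mug, soap from where it was at the start of the episode above 0.03 m or angle between any of oil_bottle, mug, soap's own z axis and vertical above 0.35 rad).
It fails at once if the green or the blue canister is tipped over (more than 0.6 rad) (angle between any of short_canister, tall_canister's own z axis and vertical above 0.6 rad).
It also fails if it takes over 64 s, if anything falls off the work surface, if the arm or the gripper's body presses on something with over 40 N, if the wrist force passes 120 N, or if a joint passes its speed limit or range.

## Working session

There is one attempt and no reset: what is moved stays moved. The work goes in short steps, Python scripts to look and compute and a shell command to move; the robot and the scene stay as the last step left them, time stands still between calls to the robot, and variables do not carry over. Pictures are saved under pics/ and viewed, and the job is handed in when it is done.

```bash
mkdir -p pics; ls
python3 - <<'E'
from workcell import *
import cv2
print(state()); print(hold_point_z)
for n in("side","top"):
    f=grab_frame(n); cv2.imwrite(f"pics/{n}0.png",f["frame"][:,:,::-1]); print(n,{k:v for k,v in f.items() if k!="frame"})
E
```

```text
pics
{'time_s': 0.0, 'qpos': array([-7.36245387e+01,  1.83509055e+01,  8.97083479e+01, -4.05956297e-04,
        7.20428863e+01, -1.14379501e+00]), 'qvel': array([-0.06661755, -0.08076488, -0.09356896,  0.0169246 ,  0.04389121,
        0.08916485]), 'effort': array([ 1.11899302e-03, -4.12452900e+01, -2.31975800e+01,  7.27002276e-02,
        4.54129104e-02, -1.38528603e-04]), 'ee_pos': array([ 172.95234145, -547.79052513,  192.51452928]), 'ee_rot': array([-1.79897873e+02, -1.65299641e-03,  1.75193803e+01]), 'force': array([0.59422724, 0.02884892, 0.37990117]), 'torque': array([-0.02810661, -0.01332918, -0.04363785]), 'gripper_width': 91.28524100724256}
-18.8
side {'fx': 518.9378211973848, 'fy': 518.9378211973848, 'cx': 285.9614579080952, 'cy': 205.10465577852548, 'k1': -0.1207426407187612, 'view': array([[-9.39840355e-01, -3.41206395e-01, -1.66824265e-02,
         5.10987277e+02],
       [-1.90987238e-01,  5.65301991e-01, -8.02469647e-01,
         2.93753619e+02],
       [ 2.83238384e-01, -7.51007227e-01, -5.96459690e-01,
         1.46563821e+03],
       [ 0.00000000e+00,  0.00000000e+00,  0.00000000e+00,
         1.00000000e+00]])}
top {'fx': 456.46302208180197, 'fy': 456.46302208180197, 'cx': 277.9588178231176, 'cy': 203.44624730533477, 'k1': -0.14548976799302174, 'view': array([[-1.47387975e-02, -9.99817928e-01, -1.21193430e-02,
         2.86067080e+01],
       [-9.87862596e-01,  1.64348330e-02, -1.54458366e-01,
         5.87181264e+02],
       [ 1.54629423e-01,  9.69571506e-03, -9.87924964e-01,
         1.47836279e+03],
       [ 0.00000000e+00,  0.00000000e+00,  0.00000000e+00,
         1.00000000e+00]])}
```

View pics/side0.png

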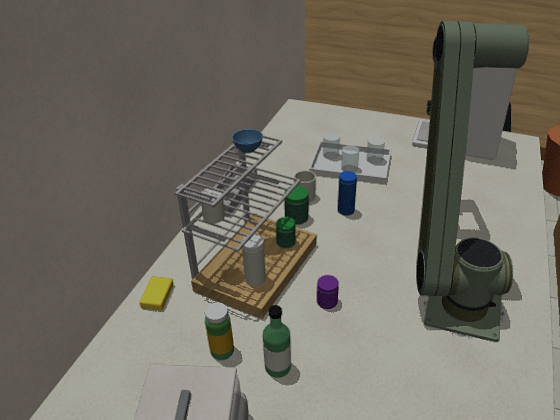

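View pics/top0.png

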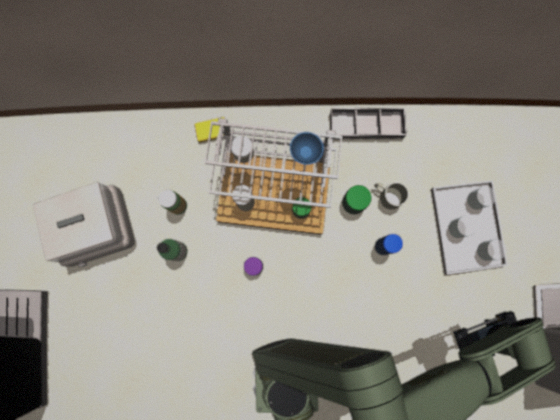

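```bash
cat > h.py <<'E'
import numpy as np,cv2
from workcell import *
def und(f,uv):
    K=np.array([[f["fx"],0,f["cx"]],[0,f["fy"],f["cy"]],[0,0,1]])
    return cv2.undistortPoints(np.array(uv,float).reshape(-1,1,2),K,np.array([f["k1"],0,0,0.]),None,None).reshape(-1,2)
def ray(f,uv):
    d=np.c_[und(f,uv),np.ones(len(np.array(uv).reshape(-1,2)))]
    R=f["view"][:3,:3];t=f["view"][:3,3]
    return -R.T@t,(d@R)
def plane(f,uv,z):
    c,d=ray(f,uv); return c+d*((z-c[2])/d[:,2])[:,None]
def proj(f,p):
    K=np.array([[f["fx"],0,f["cx"]],[0,f["fy"],f["cy"]],[0,0,1]])
    r,_=cv2.Rodrigues(f["view"][:3,:3])
    return cv2.projectPoints(np.array(p,float).reshape(-1,3),r,f["view"][:3,3],K,np.array([f["k1"],0,0,0.]))[0].reshape(-1,2)
def crop(f,x0,y0,x1,y1,s,name):
    cv2.imwrite(name,cv2.resize(f["frame"][y0:y1,x0:x1,::-1],None,fx=s,fy=s,interpolation=cv2.INTER_CUBIC))
E
python3 - <<'E'
from h import *
t=grab_frame("top");s=grab_frame("side")
crop(t,190,110,420,290,3.4,"pics/t1.png");crop(s,170,120,370,320,3,"pics/s1.png")
E
```

```text
(no output)
```

View pics/t1.png

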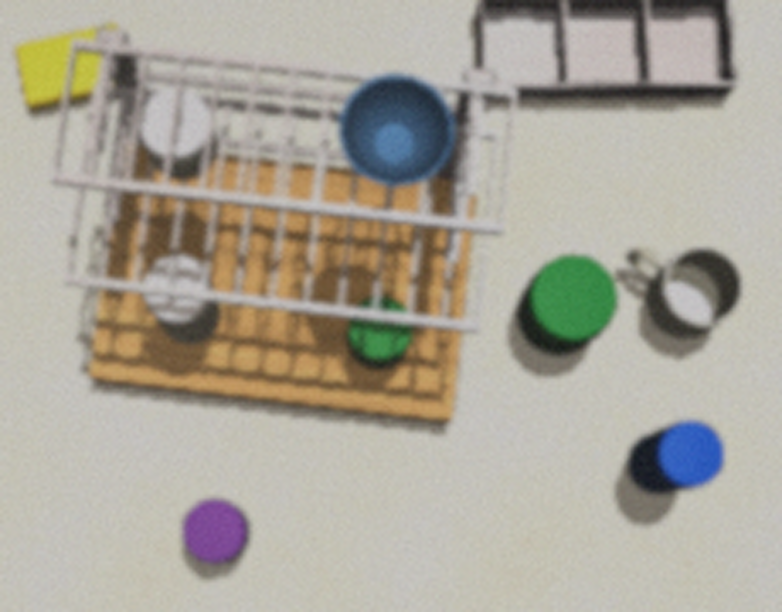

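View pics/s1.png

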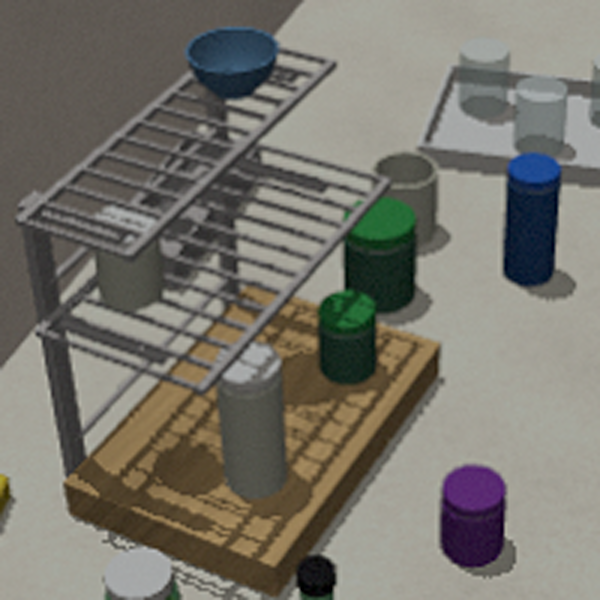

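The look-alikes, with top-view pixels, are the green canister in the rack (302,206), a larger green one on the counter (358,199) and a purple one (253,267). The crop confirms that the rack one is meant: it is the smaller green one and stands in the lower tier, right half. The blue canister is at (392,244), to the right and nearer the robot. Next I measure.

```bash
cat > m.py <<'E'
from h import *
t=grab_frame("top");s=grab_frame("side")
T=lambda a:[(190+x/3.4,110+y/3.4) for x,y in a]
S=lambda a:[(170+x/3,120+y/3) for x,y in a]
print("mid top",plane(t,T([(70,285),(478,329)]),234).round(1).tolist())
print("top top",plane(t,T([(55,182),(500,231)]),357).round(1).tolist())
print("low top",plane(t,T([(92,376),(448,418)]),45).round(1).tolist())
print("mid side",plane(s,S([(203,388),(388,183)]),234).round(1).tolist())
print("top side",plane(s,S([(134,253),(334,66)]),357).round(1).tolist())
print("low side",plane(s,S([(272,575),(440,345)]),45).round(1).tolist())
def mask(f,lo,hi,box):
    h=cv2.cvtColor(f["frame"],cv2.COLOR_RGB2HSV);m=cv2.inRange(h,np.array(lo),np.array(hi))
    k=np.zeros_like(m);x0,y0,x1,y1=box;k[y0:y1,x0:x1]=m[y0:y1,x0:x1];return k
def lid(f,lo,hi,box,z,n):
    m=mask(f,lo,hi,box);m=cv2.morphologyEx(m,cv2.MORPH_CLOSE,np.ones((5,5)))
    c=max(cv2.findContours(m,0,cv2.CHAIN_APPROX_NONE)[0],key=cv2.contourArea)[:,0,:]
    p=plane(f,c,z)[:,:2].astype(np.float32)
    h=cv2.convexHull(p)[:,0]
    print(n,"circ",np.round(cv2.minEnclosingCircle(p),1) if 0 else cv2.minEnclosingCircle(p),"box",p.min(0),p.max(0))
lid(t,(50,100,90),(75,255,255),(285,190,320,225),125,"green top")
lid(t,(105,120,130),(125,255,255),(378,230,410,258),150,"blue top")
lid(s,(50,100,75),(75,255,255),(270,210,300,232),125,"green side")
lid(s,(105,120,110),(125,255,255),(330,165,360,185),150,"blue side")
lid(t,(50,100,90),(75,255,255),(340,180,375,215),110,"biggreen top")
E
python3 m.py
```

```text
mid top [[590.1, 215.6, 234.0], [545.7, -136.0, 234.0]]
top top [[651.3, 208.8, 357.0], [605.3, -142.8, 357.0]]
low top [[533.2, 223.4, 45.0], [486.5, -124.1, 45.0]]
mid side [[593.9, 214.6, 234.0], [544.6, -133.4, 234.0]]
top side [[651.5, 203.9, 357.0], [602.2, -138.6, 357.0]]
low side [[529.9, 238.2, 45.0], [482.4, -122.7, 45.0]]
green top circ ((559.28955078125, -55.48562240600586), 27.01888656616211) box [540.1343   -82.350296] [566.15094  -28.598211]
blue top circ ((441.9232482910156, -333.61376953125), 29.235280990600586) box [ 413.8562 -360.785 ] [ 466.77298 -306.56458]
green side circ ((563.5657348632812, -57.270538330078125), 28.62519645690918) box [537.8906   -84.535675] [587.6137   -28.666435]
blue side circ ((441.01373291015625, -335.33013916015625), 29.597139358520508) box [ 413.02573 -364.90698] [ 469.1322  -305.75333]
biggreen top circ ((593.4053344726562, -238.5865020751953), 39.96729278564453) box [ 555.05316 -277.76132] [ 630.29156 -199.836  ]
```

Cross-checks give a rack origin of about (643,31) and yaw of about -7.6°. Three boards and two views agree within about 3 mm. Green at (563,-57) is at rack (-68,-98), and blue is at (441.5,-334.5); both fit the description. I'll lift now and log joint/pose pairs to learn the arm's kinematics.

```bash
cat > plan.py <<'E'
# usage: plan.py x y z roll pitch yaw [n]  : prints per-row increments from the measured pose
import sys; from h import *
from scipy.spatial.transform import Rotation as Ro, Slerp
a=list(map(float,sys.argv[1:7])); s=state()
R0=Ro.from_euler('xyz',s['ee_rot'],degrees=True);R1=Ro.from_euler('xyz',a[3:],degrees=True)
p0=s['ee_pos'];p1=np.array(a[:3]);rv=(R0.inv()*R1).as_rotvec(degrees=True)
n=int(sys.argv[7]) if len(sys.argv)>7 else max(1,int(np.ceil(max(np.linalg.norm(p1-p0)/60,np.linalg.norm(rv)/10.5))))
print("n",n,"turn/row",(rv/n).round(1).tolist())
for i in range(n):
    Rc=R0*Ro.from_rotvec(rv*i/n,degrees=True); print((Rc.inv().apply((p1-p0)/n)).round(1).tolist())
print("q",s['qpos'].round(1),"t",s['time_s'])
E
cat > log.py <<'E'
from h import *; import json
s=state();open('log.jsonl','a').write(json.dumps([s['qpos'].tolist(),s['ee_pos'].tolist(),s['ee_rot'].tolist()])+"\n")
print(s['time_s'],s['qpos'].round(1),s['ee_pos'].round(1),s['ee_rot'].round(1),s['force'].round(1),round(s['gripper_width'],1))
E
python3 log.py
python3 -m creep '[[0,0,0,-60,0,0,0],[0,0,0,-60,0,0,0],[0,10,-55,-10,0,0,10],[0,10,-55,0,0,0,10]]' 20; python3 log.py; python3 plan.py 400 -60 310 180 0 -7.6
```

```text
0.3 [-73.6  18.3  89.7  -0.   72.   -1.1] [ 173.  -548.2  193.1] [-180.     0.    17.5] [-0.   0.7  0.3] 91.0
time_s: 0.8
ee_pos: [168.7, -436.6, 324.6]
ee_rot: [179.9, -0.1, -2.9]
force: [0.4, 1.4, 0.6]
gripper_width: 91.1
0.8 [-70.3   5.   88.2   0.   86.6  22.6] [ 168.7 -436.6  324.6] [ 1.799e+02 -1.000e-01 -2.900e+00] [0.4 1.4 0.6] 91.1
n 8 turn/row [0.0, -0.0, 0.6]
[26.5, -48.5, 1.7]
[26.0, -48.7, 1.7]
[25.5, -49.0, 1.8]
[25.0, -49.3, 1.8]
[24.5, -49.5, 1.8]
[24.0, -49.8, 1.8]
[23.5, -50.0, 1.8]
[22.9, -50.3, 1.8]
q [-70.3   5.   88.2   0.   86.6  22.6] t 0.8
```

```bash
python3 -m creep '[[0,26,-49,2,0,0,0.6],[0,26,-49,2,0,0,0.6],[0,26,-49,2,0,0,0.6],[0,25,-49,2,0,0,0.6],[0,24,-49,2,0,0,0.6]]'; python3 log.py
python3 -m creep '[[0,24,-49,2,0,0,0.6],[0,24,-49,2,0,0,0.6],[0,23,-50,2,0,0,0.6],[0,0,0,0,0,0,0]]'; python3 log.py
python3 -m creep '[[0,0,0,0,0,10,0],[0,0,0,0,0,10,0],[0,0,0,0,0,10,0],[0,0,0,0,0,0,0]]'; python3 log.py
```

```text
time_s: 1.42
ee_pos: [311.8, -199.1, 313.5]
ee_rot: [180.0, -0.1, -5.5]
force: [1.0, 0.7, -0.3]
gripper_width: 91.2
1.425 [-34.3  -4.3  99.2   0.   85.   61.2] [ 311.8 -199.1  313.5] [ 1.8e+02 -1.0e-01 -5.5e+00] [ 1.   0.7 -0.3] 91.2
time_s: 1.92
ee_pos: [398.6, -58.2, 306.9]
ee_rot: [-180.0, 0.0, -6.9]
force: [-0.6, -0.6, -1.0]
gripper_width: 91.6
1.925 [-10.   -0.9  96.9   0.   84.   86.9] [398.6 -58.2 306.9] [-180.     0.    -6.9] [-0.6 -0.6 -1. ] 91.6
time_s: 2.42
ee_pos: [393.3, -61.3, 305.2]
ee_rot: [180.0, -29.8, -7.4]
force: [0.8, 0.3, 0.9]
gripper_width: 90.9
2.425 [-13.  -18.5 117.1   3.5  51.8  83. ] [393.3 -61.3 305.2] [180.  -29.8  -7.4] [0.8 0.3 0.9] 90.9
```

```bash
cat > kin.py <<'E'
from h import *; import json
from scipy.spatial.transform import Rotation as Ro
from scipy.optimize import least_squares
E=lambda a,v:Ro.from_euler(a,v,degrees=True)
def fk(q,P):
    a0,z0,L2,e,L3,Lt,d=P
    R=E('z',q[0])*E('y',q[1]);p=E('z',q[0]).apply([a0,d,z0])+R.apply([0,0,L2])
    R=R*E('y',q[2]);p=p+R.apply([e,0,L3]);
    R=R*E('z',q[3])*E('y',q[4])
    return p+R.apply([0,0,Lt]),R*E('z',q[5])
D=[json.loads(l) for l in open('log.jsonl')]
f=lambda P:np.concatenate([fk(q,P)[0]-np.array(p) for q,p,_ in D])
s=least_squares(lambda P:np.r_[f(P),1e-3*(P-P0)],P0:=np.array([0,300,400,0,350,300,10.]));P=s.x
if __name__=="__main__":
    print(P.round(1),np.abs(f(P)).max())
    for q,p,r in D[-2:]:
        print((fk(q,P)[1].inv()*E('xyz',r)).as_euler('xyz',degrees=True))
E
python3 kin.py
```

```text
[  0.  140.3 591.8  25.2 417.  356.3  11.5] 0.0006277059458170697
[2.54444375e-14 1.27222187e-14 9.00000000e+01]
[0.00000000e+00 1.27222187e-14 9.00000000e+01]
```

```bash
cat > ik.py <<'E'
from kin import *
LO=np.array([-177.97,-48.28,12.27,-77.06,2.81,-146.56]);HI=np.array([177.97,115.42,149.76,257.06,150.46,146.56])
OFF=E('z',90)
def orient(az,th): # tool z forward along az, th deg below horizontal, tool x up
    return E('z',az)*E('x',180)*E('y',90-th)
RK=np.array([643,31,0.]);YW=E('z',-7.6)
W=lambda x,y,z:RK+YW.apply([x,y,z])
def ik(p,R,seed):
    g=lambda q:np.r_[fk(q,P)[0]-p,300*((fk(q,P)[1]*OFF).inv()*R).as_rotvec()]
    s=least_squares(g,np.clip(seed,LO+.1,HI-.1),bounds=(LO,HI)); return s.x,np.abs(s.fun).max()
SEEDS=[np.array([-10,-20,117,0,50,85.]),np.array([-10,-10,130,180,30,-85.]),np.array([-10,-10,130,90,30,0.]),np.array([-10,-10,130,-60,30,120.])]
def best(gp,az,th):
    R=orient(az,th);tcp=np.array(gp)+R.apply([0,0,18.8]);o=[]
    for s in SEEDS:
        q,e=ik(tcp,R,s)
        if e<.5:o.append((min((q-LO).min(),(HI-q).min()).round(1),q.round(0).tolist()))
    return o
if __name__=="__main__":
    print(orient(-7,45).as_euler('xyz',degrees=True))
    for th in(30,35,40,45,50):
      for az in(-40,-8,25):
        for n,g in(("G",W(-68,-98,83)),("GP",W(20,-92,276)),("BP",W(-35,-95,130))):
            o=best(g,az,th); print(th,az,n,*[x for x in o][:3])
E
python3 ik.py
```

```text
[180. -45.  -7.]
30 -40 G (np.float64(9.0), [19.0, 28.0, 137.0, 248.0, 53.0, -106.0]) (np.float64(9.0), [19.0, 28.0, 137.0, 248.0, 53.0, -106.0])
30 -40 GP
30 -40 BP (np.float64(2.2), [18.0, 23.0, 131.0, 255.0, 49.0, -119.0]) (np.float64(2.2), [18.0, 23.0, 131.0, 255.0, 49.0, -119.0])
30 -8 G (np.float64(1.0), [-6.0, 27.0, 149.0, 182.0, 55.0, -90.0]) (np.float64(1.0), [-6.0, 27.0, 149.0, 182.0, 55.0, -90.0]) (np.float64(1.0), [-6.0, 27.0, 149.0, 182.0, 55.0, -90.0])
30 -8 GP (np.float64(6.9), [-5.0, 5.0, 124.0, 194.0, 10.0, -102.0]) (np.float64(6.9), [-5.0, 5.0, 124.0, 194.0, 10.0, -102.0])
30 -8 BP (np.float64(8.1), [-5.0, 19.0, 142.0, 183.0, 41.0, -91.0]) (np.float64(8.1), [-5.0, 19.0, 142.0, 183.0, 41.0, -91.0])
30 25 G (np.float64(10.9), [-33.0, 28.0, 139.0, 114.0, 54.0, -76.0]) (np.float64(10.9), [-33.0, 28.0, 139.0, 114.0, 54.0, -76.0]) (np.float64(10.9), [-33.0, 28.0, 139.0, 114.0, 54.0, -76.0])
30 25 GP (np.float64(33.0), [-27.0, 11.0, 117.0, 84.0, 44.0, -25.0]) (np.float64(33.0), [-27.0, 11.0, 117.0, 84.0, 44.0, -25.0]) (np.float64(33.0), [-27.0, 11.0, 117.0, 84.0, 44.0, -25
[... 3441 characters left out ...]
, 26.0, 95.0]) (np.float64(23.1), [-6.0, 6.0, 108.0, -3.0, 26.0, 95.0]) (np.float64(23.1), [-6.0, 6.0, 108.0, -3.0, 26.0, 95.0])
50 -8 BP
50 25 G (np.float64(21.6), [-24.0, 18.0, 128.0, 81.0, 29.0, -31.0]) (np.float64(21.6), [-24.0, 18.0, 128.0, 81.0, 29.0, -31.0]) (np.float64(21.6), [-24.0, 18.0, 128.0, 81.0, 29.0, -31.0])
50 25 GP (np.float64(41.2), [-20.0, 10.0, 103.0, 41.0, 44.0, 20.0]) (np.float64(41.2), [-20.0, 10.0, 103.0, 41.0, 44.0, 20.0]) (np.float64(41.2), [-20.0, 10.0, 103.0, 41.0, 44.0, 20.0])
50 25 BP (np.float64(28.1), [-22.0, 16.0, 121.0, 67.0, 31.0, -13.0]) (np.float64(28.1), [-22.0, 16.0, 121.0, 67.0, 31.0, -13.0]) (np.float64(28.1), [-22.0, 16.0, 121.0, 67.0, 31.0, -13.0])
```

Run:
```python
from ik import *
for th in(25,30,35):
  for az in(-4,0,5,10,15):
    for n,g in(("G",W(-68,-98,86)),("GP",W(25,-92,279)),("BP",W(-35,-95,130))):
        o=best(g,az,th); print(th,az,n,*[x for x in o][:1])
```

```text
25 -4 G
25 -4 GP (np.float64(16.3), [-9.0, 7.0, 127.0, 167.0, 19.0, -80.0])
25 -4 BP (np.float64(4.7), [-10.0, 23.0, 145.0, 174.0, 53.0, -89.0])
25 0 G
25 0 GP (np.float64(18.3), [-12.0, 7.0, 127.0, 148.0, 21.0, -65.0])
25 0 BP (np.float64(5.1), [-14.0, 23.0, 145.0, 164.0, 53.0, -86.0])
25 5 G
25 5 GP (np.float64(22.6), [-16.0, 7.0, 126.0, 130.0, 25.0, -52.0])
25 5 BP (np.float64(6.1), [-18.0, 23.0, 144.0, 153.0, 53.0, -83.0])
25 10 G (np.float64(1.2), [-25.0, 31.0, 149.0, 145.0, 65.0, -90.0])
25 10 GP (np.float64(24.9), [-20.0, 8.0, 125.0, 117.0, 31.0, -44.0])
25 10 BP (np.float64(7.6), [-23.0, 24.0, 142.0, 142.0, 53.0, -80.0])
25 15 G (np.float64(3.5), [-29.0, 31.0, 146.0, 135.0, 63.0, -88.0])
25 15 GP (np.float64(26.5), [-23.0, 10.0, 123.0, 107.0, 36.0, -39.0])
25 15 BP (np.float64(9.6), [-27.0, 24.0, 140.0, 132.0, 54.0, -77.0])
30 -4 G (np.float64(1.1), [-10.0, 26.0, 149.0, 173.0, 55.0, -89.0])
30 -4 GP (np.float64(6.9), [-9.0, 6.0, 123.0, 156.0, 10.0, -68.0])
30 -4 BP (np.float64(8.1), [-9.0, 19.0, 142.0, 173.0, 41.0, -87.0])
30 0 G (np.float64(1.5), [-14.0, 26.0, 148.0, 165.0, 
[... 1077 characters left out ...]
, 84.0, 9.0, -0.0])
35 0 BP (np.float64(11.9), [-12.0, 16.0, 138.0, 159.0, 30.0, -79.0])
35 5 G (np.float64(5.9), [-18.0, 22.0, 144.0, 151.0, 42.0, -82.0])
35 5 GP (np.float64(13.3), [-15.0, 6.0, 119.0, 82.0, 16.0, -4.0])
35 5 BP (np.float64(12.7), [-16.0, 16.0, 137.0, 145.0, 31.0, -72.0])
35 10 G (np.float64(7.2), [-22.0, 22.0, 143.0, 140.0, 43.0, -78.0])
35 10 GP (np.float64(20.1), [-18.0, 7.0, 118.0, 80.0, 23.0, -6.0])
35 10 BP (np.float64(13.8), [-20.0, 17.0, 136.0, 132.0, 34.0, -66.0])
35 15 G (np.float64(8.9), [-26.0, 23.0, 141.0, 129.0, 43.0, -74.0])
35 15 GP (np.float64(26.5), [-21.0, 8.0, 116.0, 78.0, 29.0, -9.0])
35 15 BP (np.float64(15.4), [-23.0, 18.0, 134.0, 120.0, 36.0, -60.0])
```

```bash
cat > sim.py <<'E'
from ik import *
def path(wps,q=None,n=6):
    # wps: (x,y,z tcp, az, th)
    s=state(); q=s['qpos'] if q is None else q
    R0=E('xyz',s['ee_rot']); a0=None
    return q
def run(wps,q,n=6,tcp=True):
    prev=wps[0]
    for w in wps:
        for k in range(1,n+1):
            v=np.array(prev)+(np.array(w)-np.array(prev))*k/n
            R=orient(v[3],v[4]);p=v[:3]+(0 if tcp else R.apply([0,0,18.8]))
            qn,e=ik(p,R,q);dq=np.abs(qn-q).max();q=qn
            if e>.5: print("  FAIL",v,e,q.round(0));return q
        print(np.round(w,0),q.round(0),"maxstep",round(dq),"margin",min((q-LO).min(),(HI-q).min()).round(1))
        prev=w
    return q
E
python3 - <<'E'
from sim import *
q=state()['qpos']
tcp=tuple(state()['ee_pos'])
for S in[(393,-61,305),(430,-130,300),(450,-150,260)]:
  print(S)
  qq=run([tcp+(-7.5,60),S+(10,60),S+(30,60),S+(45,50),S+(45,40),S+(45,30),S+(30,30),S+(13,30)],q)
G=W(-68,-98,86);a=orient(13,30).apply([0,0,1])
print(G,a)
E
```

```text
(393, -61, 305)
[393. -61. 305.  -8.  60.] [-13. -19. 117.   3.  52.  83.] maxstep 0 margin 29.7
[393 -61 305  10  60] [-26. -17. 116.  20.  57.  47.] maxstep 5 margin 31.5
[393 -61 305  30  60] [-34. -12. 113.  29.  68.  17.] maxstep 4 margin 36.3
[393 -61 305  45  50] [-46.  -7. 114.  41.  77. -12.] maxstep 4 margin 35.5
[393 -61 305  45  40] [-54.  -4. 119.  50.  81. -24.] maxstep 2 margin 30.8
[393 -61 305  45  30] [-60.  -1. 124.  57.  85. -36.] maxstep 2 margin 26.0
[393 -61 305  30  30] [-62.  -9. 131.  63.  76. -29.] maxstep 2 margin 18.9
[393 -61 305  13  30] [-59. -20. 137.  69.  62. -17.] maxstep 3 margin 12.7
(430, -130, 300)
[393. -61. 305.  -8.  60.] [-13. -19. 117.   3.  52.  83.] maxstep 0 margin 29.7
[ 430 -130  300   10   60] [-34. -10. 112.  25.  58.  36.] maxstep 6 margin 37.5
[ 430 -130  300   30   60] [-40.  -5. 108.  30.  69.  10.] maxstep 4 margin 41.7
[ 430 -130  300   45   50] [-49.   1. 108.  41.  78. -15.] maxstep 4 margin 41.8
[ 430 -130  300   45   40] [-55.   3. 112.  50.  81. -26.] maxstep 2 margin 37.7
[ 430 -130  300   45   30] [-60.   7. 116.  57.  
[... 237 characters left out ...]
 [-13. -19. 117.   3.  52.  83.] maxstep 0 margin 29.7
[ 450 -150  260   10   60] [-35.  -6. 115.  27.  52.  31.] maxstep 7 margin 35.1
[ 450 -150  260   30   60] [-41.  -0. 110.  32.  64.   7.] maxstep 4 margin 39.8
[ 450 -150  260   45   50] [-49.   5. 109.  42.  74. -19.] maxstep 4 margin 40.6
[ 450 -150  260   45   40] [-55.   8. 113.  51.  77. -30.] maxstep 2 margin 36.9
[ 450 -150  260   45   30] [-59.  12. 116.  58.  82. -40.] maxstep 2 margin 33.3
[ 450 -150  260   30   30] [-61.   5. 125.  66.  72. -37.] maxstep 2 margin 24.4
[ 450 -150  260   13   30] [-58.  -3. 134.  77.  57. -32.] maxstep 3 margin 15.5
[562.63621702 -57.14568841  86.        ] [ 0.84382923  0.19481333 -0.5       ]
```

Run:
```python
from sim import *
q=state()['qpos'];tcp=tuple(state()['ee_pos'])
G=W(-68,-98,86);a=orient(13,30).apply([0,0,1])
S=(450,-150,270)
pre=tuple(G+a*(18.8-120));gr=tuple(G+a*18.8)
def T(x,y,z,az,th=30): return tuple(W(x,y,z)+orient(az,th).apply([0,0,18.8]))+(az,th)
run([tcp+(-7.5,60),S+(30,60),S+(40,45),S+(35,30),S+(25,30),pre+(13,30),gr+(13,30),T(-68,-98,160,13),T(-125,-98,170,13),T(-125,-96,290,13),T(-125,-96,295,0),T(18,-92,295,0),T(18,-92,279,0)],q,8)
```

```text
[393. -61. 305.  -8.  60.] [-13. -19. 117.   3.  52.  83.] maxstep 0 margin 29.7
[ 450 -150  270   30   60] [-41.  -1. 109.  31.  65.   7.] maxstep 6 margin 40.8
[ 450 -150  270   40   45] [-52.   4. 112.  48.  73. -21.] maxstep 3 margin 37.3
[ 450 -150  270   35   30] [-61.   7. 122.  63.  76. -37.] maxstep 2 margin 28.1
[ 450 -150  270   25   30] [-61.   2. 127.  68.  68. -34.] maxstep 1 margin 22.5
[477. -77. 137.  13.  30.] [-43.  12. 150. 113.  51. -71.] maxstep 9 margin 0.0
[579. -53.  77.  13.  30.] [-26.  26. 145. 137.  53. -83.] maxstep 2 margin 5.2
[579. -53. 151.  13.  30.] [-26.  14. 140. 125.  42. -66.] maxstep 2 margin 9.8
[522. -46. 161.  13.  30.] [-30.   9. 145. 121.  44. -64.] maxstep 1 margin 4.4
[522. -44. 281.  13.  30.] [-30.  -7. 134.  88.  36. -22.] maxstep 5 margin 16.2
[523. -48. 286.   0.  30.] [-16. -11. 135. 105.  14. -24.] maxstep 4 margin 11.1
[665. -63. 286.   0.  30.] [-12.   4. 122. 119.  12. -36.] maxstep 2 margin 8.9
[665. -63. 270.   0.  30.] [-12.   5. 124. 129.  13. -46.] maxstep 1 margin 10.4
```

Run:
```python
from sim import *
q=state()['qpos'];tcp=tuple(state()['ee_pos'])
G=W(-68,-98,86)
S=(450,-150,270)
def T(x,y,z,az,th=30,b=0): return tuple(W(x,y,z)+orient(az,th).apply([0,0,18.8-b]))+(az,th)
L=[tcp+(-7.5,60),S+(30,60),S+(40,45),S+(35,30),S+(25,30),T(-68,-98,86,25,b=90),T(-68,-98,86,25),T(-68,-98,110,25),T(-128,-98,120,25),T(-128,-96,290,25),T(-128,-96,295,0),T(18,-92,295,0),T(18,-92,279,0)]
run(L,q,8)
for l in L: print(np.round(l[:3],1),orient(*l[3:]).as_euler('xyz',degrees=True).round(1))
```

```text
[393. -61. 305.  -8.  60.] [-13. -19. 117.   3.  52.  83.] maxstep 0 margin 29.7
[ 450 -150  270   30   60] [-41.  -1. 109.  31.  65.   7.] maxstep 6 margin 40.8
[ 450 -150  270   40   45] [-52.   4. 112.  48.  73. -21.] maxstep 3 margin 37.3
[ 450 -150  270   35   30] [-61.   7. 122.  63.  76. -37.] maxstep 2 margin 28.1
[ 450 -150  270   25   30] [-61.   2. 127.  68.  68. -34.] maxstep 1 margin 22.5
[507. -83. 122.  25.  30.] [-45.  19. 141.  97.  55. -67.] maxstep 5 margin 8.8
[577. -50.  77.  25.  30.] [-33.  27. 139. 114.  53. -75.] maxstep 2 margin 11.1
[577. -50. 101.  25.  30.] [-33.  24. 138. 110.  52. -70.] maxstep 1 margin 12.2
[518. -42. 111.  25.  30.] [-38.  20. 144. 107.  54. -72.] maxstep 1 margin 5.9
[518. -40. 281.  25.  30.] [-38.  -2. 130.  78.  52. -26.] maxstep 5 margin 20.2
[520. -47. 286.   0.  30.] [-16. -11. 136. 105.  14. -23.] maxstep 7 margin 11.2
[665. -63. 286.   0.  30.] [-12.   4. 122. 119.  12. -36.] maxstep 2 margin 8.9
[665. -63. 270.   0.  30.] [-12.   5. 124. 129.  13. -46.] maxstep 1 margin 10.4
[393.3 -61.3 305.2] [180.  -30.   -7.5]
[ 450 -150  270] [180. -30.  30.]
[ 450 -150  270] [180. -45.  40.]
[ 450 -150  270] [180. -60.  35.]
[ 450 -150  270] [180. -60.  25.]
[506.8 -83.2 121.6] [180. -60.  25.]
[577.4 -50.3  76.6] [180. -60.  25.]
[577.4 -50.3 100.6] [180. -60.  25.]
[517.9 -42.3 110.6] [180. -60.  25.]
[518.2 -40.3 280.6] [180. -60.  25.]
[519.7 -47.2 285.6] [180. -60.   0.]
[665.  -62.6 285.6] [180. -60.   0.]
[665.  -62.6 269.6] [180. -60.   0.]
```

```bash
python3 plan.py 450 -150 270 180 -30 30
```

```text
n 4 turn/row [4.7, 0.1, -8.1]
[10.3, 20.2, 16.1]
[7.3, 22.6, 14.3]
[3.9, 24.5, 12.4]
[0.3, 25.8, 10.3]
q [-13.  -18.5 117.1   3.5  51.8  83. ] t 2.425
```

```bash
python3 -m creep '[[0,10,20,16,4.7,0,-8.1],[0,7,23,14,4.7,0,-8.1],[0,4,25,12,4.7,0,-8.1],[0,0,26,10,4.7,0,-8.1],[0,0,0,0,0,0,0]]' >/dev/null; python3 log.py; python3 plan.py 450 -150 270 180 -60 35
```

```text
3.05 [-37.9  -5.1 111.3  28.3  61.8  20. ] [ 434.2 -135.3  277.1] [-179.3  -28.7   20.9] [ 0.3  0.  -0.7] 91.3
n 4 turn/row [2.3, 7.8, -2.6]
[1.2, 4.9, 2.6]
[0.7, 5.0, 2.6]
[0.1, 5.1, 2.4]
[-0.4, 5.2, 2.2]
q [-37.9  -5.1 111.3  28.3  61.8  20. ] t 3.05
```

```bash
python3 -m creep '[[0,1,5,3,2.3,7.8,-2.6],[0,1,5,3,2.3,7.8,-2.6],[0,0,5,2,2.3,7.8,-2.6],[0,0,5,2,2.3,7.8,-2.6],[0,0,0,0,0,0,0]]' >/dev/null; python3 log.py; python3 plan.py 507 -83 135 180 -60 25
```

```text
3.675 [-60.6   6.7 122.1  62.7  75.7 -36.5] [ 447.9 -146.5  268.9] [-179.6  -59.9   34.6] [-0.5 -0.4  0.4] 91.0
n 3 turn/row [-2.9, 0.0, 1.6]
[-24.5, -5.9, 46.8]
[-24.7, -7.6, 46.5]
[-24.9, -9.2, 46.0]
q [-60.6   6.7 122.1  62.7  75.7 -36.5] t 3.675
```

```bash
python3 -m creep '[[0,-15,-4,28,-1.7,0,1],[0,-15,-4,28,-1.7,0,1],[0,-15,-5,28,-1.7,0,1],[0,-15,-5,28,-1.7,0,1],[0,-15,-5,28,-1.7,0,1]]' >/dev/null; python3 log.py; python3 plan.py 507 -83 122 180 -60 25
python3 - <<'E'
from h import *
t=grab_frame("top");s=grab_frame("side")
crop(t,200,110,480,320,2.6,"pics/t2.png");crop(s,170,120,400,320,3,"pics/s2.png")
E
```

```text
4.3 [-44.9  16.7 139.8  95.2  54.8 -63.1] [509.5 -81.6 136.6] [179.5 -60.1  25.7] [1.6 0.7 0.7] 91.5
n 1 turn/row [-0.1, -0.1, 0.3]
[-14.1, 0.1, 4.8]
q [-44.9  16.7 139.8  95.2  54.8 -63.1] t 4.3
```

View pics/t2.png

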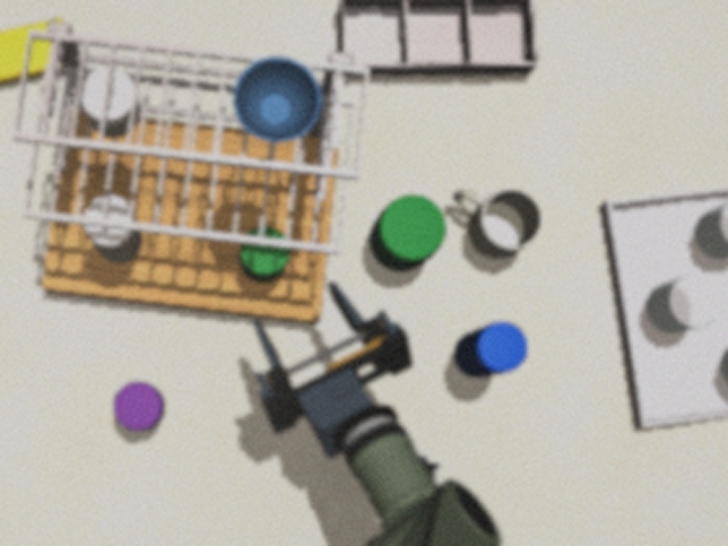

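View pics/s2.png

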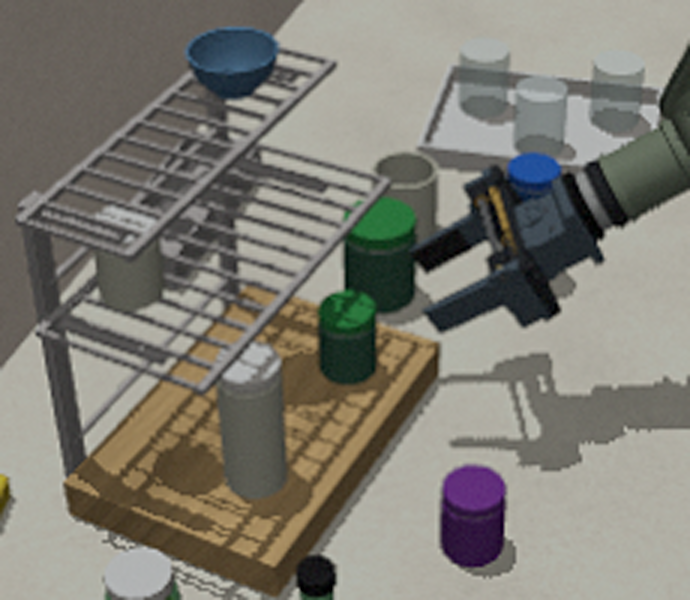

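The gripper is open in front of the rack with its fingers aimed at the green canister (top crop 265,250). All bystanders stand where they were. Advancing.

```bash
python3 -m creep '[[0,-14,0,5,0,0,0],[0,0,0,20,0,0,0]]' >/dev/null; python3 log.py; python3 plan.py 577.4 -50.3 76.6 180 -60 25
```

```text
4.65 [-42.6  20.8 140.6 100.8  54.8 -69.1] [522.4 -76.8 112.6] [179.6 -60.1  25.6] [0.4 0.8 1. ] 91.1
n 2 turn/row [-0.0, -0.1, 0.1]
[-0.4, -0.4, 35.4]
[-0.4, -0.4, 35.4]
q [-42.6  20.8 140.6 100.8  54.8 -69.1] t 4.65
```

```bash
python3 -m creep '[[0,0,0,18,0,0,0],[0,0,0,18,0,0,0],[0,0,0,18,0,0,0],[0,-1,0,17,0,0,0],[0,0,0,0,0,0,0]]' 20 >/dev/null; python3 log.py;  python3 -m creep '[[1,0,0,0,0,0,0],[1,0,0,0,0,0,0],[1,0,0,0,0,0,0],[1,0,0,0,0,0,0],[1,0,0,0,0,0,0]]' 25
python3 - <<'E'
from h import *
t=grab_frame("top");s=grab_frame("side")
crop(t,200,110,480,320,2.6,"pics/t3.png");crop(s,170,120,400,320,3,"pics/s3.png")
E
```

```text
5.275 [-33.2  27.7 138.6 113.6  53.8 -75.7] [578.2 -49.8  76.3] [179.6 -60.2  25.7] [-0.3  0.3 -0. ] 91.0
time_s: 5.9
ee_pos: [576.6, -50.5, 74.9]
ee_rot: [179.8, -60.1, 25.4]
force: [-1.5, -2.4, 3.3]
gripper_width: 60.8
```

View pics/s3.png

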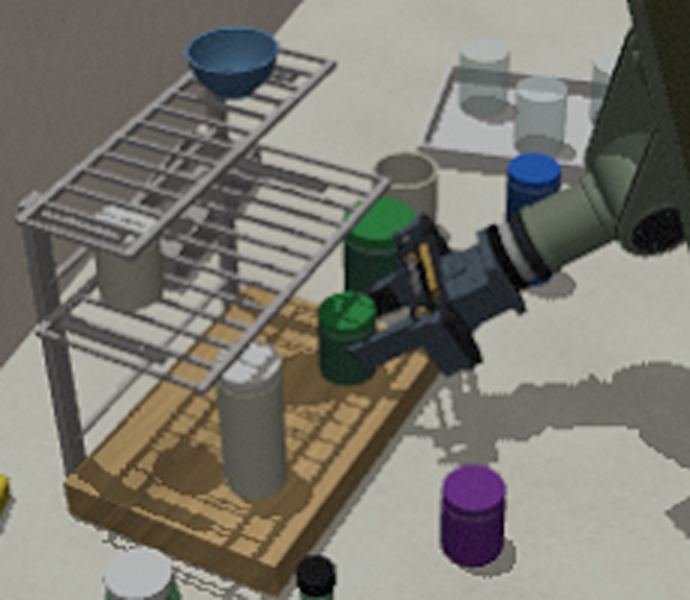

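Closed on 60.8 mm, which fits the 62 mm diameter. Lifting.

```bash
python3 -m creep '[[1,11,0,-6,0,0,0],[1,11,0,-6,0,0,0],[1,0,0,0,0,0,0]]' 30; python3 plan.py 518 -42 110 180 -60 25.4
```

```text
time_s: 6.38
ee_pos: [576.4, -49.6, 99.1]
ee_rot: [179.7, -59.9, 25.5]
force: [0.0, -1.1, -1.3]
gripper_width: 60.9
n 1 turn/row [0.2, 0.1, 0.1]
[-15.4, -31.8, -48.4]
q [-33.2  23.9 137.6 110.3  51.8 -70.1] t 6.375
```

```bash
python3 -m creep '[[1,-4,-8,-12,0,0,0],[1,-4,-8,-12,0,0,0],[1,-4,-8,-12,0,0,0],[1,-4,-8,-13,0,0,0],[1,0,0,0,0,0,0]]'; python3 plan.py 518 -40 300 180 -60 25
python3 - <<'E'
from h import *
s=grab_frame("side");crop(s,170,120,400,320,3,"pics/s4.png")
E
```

```text
time_s: 7.0
ee_pos: [516.4, -42.3, 110.1]
ee_rot: [179.9, -60.0, 25.2]
force: [0.8, 0.3, -1.8]
gripper_width: 60.8
n 4 turn/row [-0.0, 0.0, 0.0]
[41.4, -0.3, -23.2]
[41.4, -0.3, -23.2]
[41.4, -0.3, -23.2]
[41.4, -0.3, -23.2]
q [-38.4  20.1 144.  106.8  54.  -72.4] t 7.0
```

View pics/s4.png

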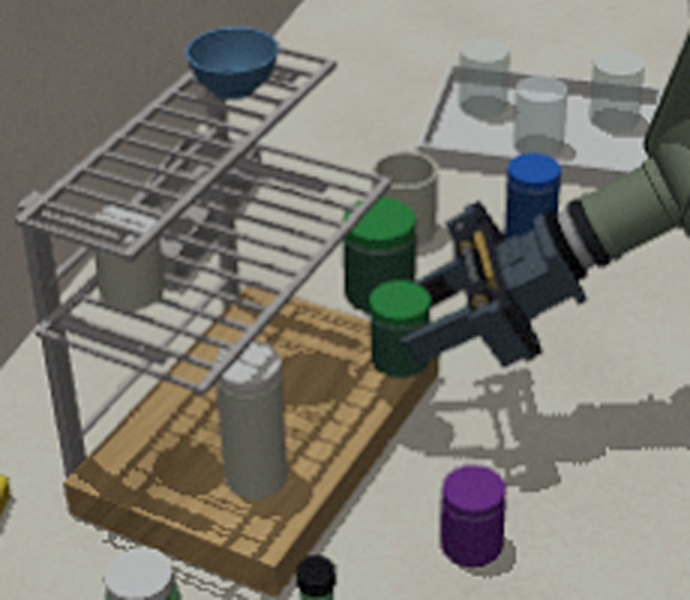

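```bash
cat > g.py <<'E'
import sys;from h import *
from scipy.spatial.transform import Rotation as Ro
z=float(sys.argv[1])
s=state();R=Ro.from_euler('xyz',s['ee_rot'],degrees=True);gp=s['ee_pos']-R.apply([0,0,18.8]);print("grasp pt",gp.round(1))
for n in("top","side"):
    f=grab_frame(n);h=cv2.cvtColor(f["frame"],cv2.COLOR_RGB2HSV)
    m=cv2.inRange(h,np.array((50,100,90 if n=="top" else 75)),np.array((75,255,255)))
    u,v=proj(f,[[gp[0],gp[1],z]])[0];k=np.zeros_like(m);cv2.circle(k,(int(u),int(v)),17 if n=="top" else 14,255,-1);m&=k
    c=max(cv2.findContours(m,0,cv2.CHAIN_APPROX_NONE)[0],key=cv2.contourArea)[:,0,:]
    p=plane(f,c,z)[:,:2].astype(np.float32);(cx,cy),r=cv2.minEnclosingCircle(p)
    d=np.array([cx-643,cy-31]);a=np.radians(-7.6)
    print(n,round(cx,1),round(cy,1),"r",round(r,1),"rack",round(d[0]*np.cos(a)+d[1]*np.sin(a),1),round(-d[0]*np.sin(a)+d[1]*np.cos(a),1))
E
python3 g.py 160; python3 -c "
from ik import *
s=state();gp=s['ee_pos']-E('xyz',s['ee_rot']).apply([0,0,18.8]);print(YW.inv().apply(gp-RK))"
```

```text
grasp pt [502.5 -49.7 119.6]
top 505.2 -46.8 r 29.7 rack -126.3 -95.4
side 505.9 -48.1 r 31.4 rack -125.4 -96.5
[-127.85879212  -98.5071958   119.60384616]
```

```bash
python3 -m creep '[[1,36,0,-21,0,0,0],[1,37,0,-21,0,0,0],[1,37,0,-21,0,0,0],[1,38,0,-22,0,0,0],[1,0,0,0,0,0,0]]'; python3 log.py; python3 plan.py 519 -46 283 180 -60 0 5
```

```text
time_s: 7.78
ee_pos: [518.9, -42.3, 284.7]
ee_rot: [178.9, -60.2, 26.2]
force: [0.1, -0.1, -2.2]
gripper_width: 60.7
7.775 [-38.2  -2.3 129.2  78.2  52.4 -26.1] [518.9 -42.3 284.7] [178.9 -60.2  26.2] [ 0.1 -0.1 -2.2] 60.7
n 5 turn/row [-4.3, -0.1, 2.6]
[-0.5, 0.7, -0.1]
[-0.4, 0.7, -0.0]
[-0.4, 0.7, 0.0]
[-0.4, 0.7, 0.1]
[-0.3, 0.7, 0.1]
q [-38.2  -2.3 129.2  78.2  52.4 -26.1] t 7.775
```

```bash
python3 -m creep '[[1,-0.5,1,0,-3,0,2],[1,-0.5,1,0,-4.3,0,2.6],[1,-0.5,1,0,-4.3,0,2.6],[1,-0.5,1,0,-4.3,0,2.6],[1,0,0,0,-4.3,0,2.6]]'; python3 log.py; python3 plan.py 600 -55 281 180 -60 0 5
```

```text
time_s: 8.4
ee_pos: [517.1, -45.9, 276.2]
ee_rot: [-178.8, -59.6, 0.4]
force: [0.8, -0.4, -0.7]
gripper_width: 60.6
8.4 [-17.8 -10.2 136.4 103.9  17.3 -24. ] [517.1 -45.9 276.2] [-178.8  -59.6    0.4] [ 0.8 -0.4 -0.7] 60.6
n 5 turn/row [-0.3, 0.1, 0.0]
[9.2, 2.2, 13.8]
[9.2, 2.1, 13.8]
[9.2, 2.0, 13.8]
[9.2, 2.0, 13.8]
[9.1, 1.9, 13.9]
q [-17.8 -10.2 136.4 103.9  17.3 -24. ] t 8.4
```

```bash
python3 -m creep '[[1,5,0,-3,0,0,0],[1,0,0,0,0,0,0]]' >/dev/null; python3 log.py; python3 g.py 333; python3 plan.py 664 -63 282 180 -60 0 8
```

```text
8.65 [-17.9 -10.8 135.6  99.8  17.3 -19.9] [517.6 -45.2 283.1] [-178.9  -59.7    0.7] [ 0.1  0.5 -2.4] 61.1
grasp pt [501.4 -45.7 292.5]
top 505.3 -44.6 r 30.0 rack -126.5 -93.2
side 503.7 -43.6 r 29.1 rack -128.2 -92.4
n 8 turn/row [-0.2, 0.0, 0.0]
[9.1, 2.6, 15.8]
[9.1, 2.6, 15.8]
[9.1, 2.5, 15.8]
[9.1, 2.4, 15.8]
[9.1, 2.4, 15.9]
[9.0, 2.3, 15.9]
[9.0, 2.3, 15.9]
[9.0, 2.2, 15.9]
q [-18.  -10.8 135.6  99.8  17.3 -19.9] t 8.75
```

```bash
python3 -m creep '[[1,8.5,2,14.5,0,0,0],[1,8.5,2,14.5,0,0,0],[1,8.5,2,14.5,0,0,0],[1,8.5,2,14.5,0,0,0],[1,0,0,0,0,0,0]]'; python3 log.py; python3 plan.py 638.7 -61.7 278 180 -60 0 4
```

```text
time_s: 9.38
ee_pos: [586.6, -52.5, 284.7]
ee_rot: [-178.9, -59.8, 0.6]
force: [-0.5, -0.8, -1.2]
gripper_width: 61.1
9.375 [-14.9  -3.4 129.8 109.   15.3 -27.6] [586.6 -52.5 284.7] [-178.9  -59.8    0.6] [-0.5 -0.8 -1.2] 61.1
n 4 turn/row [-0.4, 0.0, 0.1]
[5.1, 2.7, 12.0]
[5.1, 2.6, 12.1]
[5.1, 2.5, 12.1]
[5.1, 2.4, 12.1]
q [-14.9  -3.4 129.8 109.   15.3 -27.6] t 9.375
```

```bash
python3 -m creep '[[1,5,2.5,12,-0.4,0,0],[1,5,2.5,12,-0.4,0,0],[1,5,2.5,12,0,0,0],[1,5,2.5,12,0,0,0],[1,0,0,0,0,0,0]]'; python3 log.py; python3 plan.py 661.5 -64.5 272 180 -60 0 3
python3 - <<'E'
from h import *
s=grab_frame("side");crop(s,170,120,400,320,3,"pics/s5.png")
E
```

```text
time_s: 10.0
ee_pos: [637.9, -61.5, 277.9]
ee_rot: [-179.7, -59.9, 0.6]
force: [-0.8, 0.0, -1.2]
gripper_width: 60.4
10.0 [-13.3   2.1 125.6 118.4  14.  -36.2] [637.9 -61.5 277.9] [-179.7  -59.9    0.6] [-0.8  0.  -1.2] 60.4
n 3 turn/row [-0.3, 0.0, 0.1]
[2.3, 1.1, 7.8]
[2.3, 1.1, 7.8]
[2.2, 1.0, 7.8]
q [-13.3   2.1 125.6 118.4  14.  -36.2] t 10.0
```

View pics/s5.png

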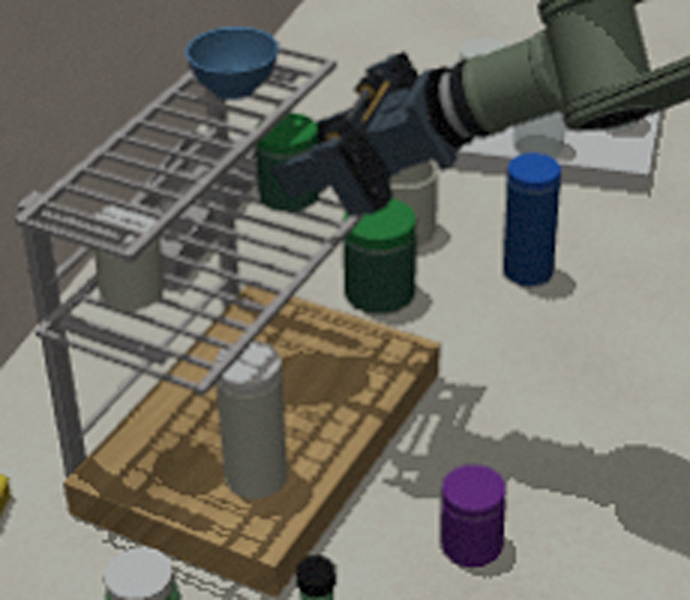

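```bash
python3 -m creep '[[1,-2,0.5,5,0,0,0],[1,0,0.5,5,0,0,0],[1,0,0,0,0,0,0]]'; python3 -m creep '[[1,3,1,5,0,0,0],[1,3,1,5,0,0,0],[1,0,0,0,0,0,0]]';python3 log.py; python3 plan.py 661.5 -64.5 272 180 -60 0 3; python3 g.py 322
```

```text
time_s: 10.42
ee_pos: [644.8, -62.1, 271.1]
ee_rot: [-179.7, -59.9, 0.6]
force: [0.1, -0.3, -2.1]
gripper_width: 61.0
time_s: 10.8
ee_pos: [657.1, -64.0, 271.8]
ee_rot: [-179.7, -59.9, 0.6]
force: [-0.0, 0.7, -1.9]
gripper_width: 60.8
10.8 [-13.    4.4 124.2 122.3  14.3 -40.1] [657.1 -64.  271.8] [-179.7  -59.9    0.6] [-0.   0.7 -1.9] 60.8
n 3 turn/row [-0.3, 0.0, 0.1]
[0.8, 0.2, 1.2]
[0.8, 0.2, 1.2]
[0.8, 0.2, 1.2]
q [-13.    4.4 124.2 122.3  14.3 -40.1] t 10.8
grasp pt [640.9 -64.3 281.2]Traceback (most recent call last):
  File "g.py", line 9, in <module>
    c=max(cv2.findContours(m,0,cv2.CHAIN_APPROX_NONE)[0],key=cv2.contourArea)[:,0,:]
      ~~~^^^^^^^^^^^^^^^^^^^^^^^^^^^^^^^^^^^^^^^^^^^^^^^^^^^^^^^^^^^^^^^^^^^^
ValueError: max() iterable argument is empty
```

```bash
python3 -m creep '[[1,2,0.5,5,0,0,0],[1,0,0,0,0,0,0]]'; python3 -m creep '[[1,-1.5,0,1,0,0,0],[1,-1.5,0,1,0,0,0],[1,0,0,0,0,0,0]]';  python3 -m creep '[[1,-0.8,0,0.5,0,0,0],[1,0,0,0,0,0,0]]'
```

```text
time_s: 11.1
ee_pos: [662.2, -64.4, 270.8]
ee_rot: [-179.7, -59.9, 0.6]
force: [-0.6, 0.5, -2.3]
gripper_width: 61.1
time_s: 11.48
ee_pos: [662.4, -64.2, 268.0]
ee_rot: [-179.7, -60.0, 0.6]
force: [-1.0, 0.4, 0.9]
gripper_width: 60.5
time_s: 11.72
ee_pos: [662.7, -64.2, 268.0]
ee_rot: [-179.7, -60.1, 0.6]
force: [-3.7, -0.3, 5.3]
gripper_width: 60.7
```

```bash
python3 -m creep '[[0.2,0.5,0,0,0,0,0],[0,0,0,0,0,0,0],[0,0,0,0,0,0,0],[0,0,0,0,0,0,0]]'; python3 -m creep '[[0,0,0,-8,0,0,0],[0,0,0,-15,0,0,0],[0,0,0,-25,0,0,0],[0,0,0,-25,0,0,0],[0,0,0,-25,0,0,0]]';python3 log.py
python3 - <<'E'
from h import *
s=grab_frame("side");crop(s,170,120,400,320,3,"pics/s6.png")
E
```

```text
time_s: 12.22
ee_pos: [662.3, -64.3, 266.3]
ee_rot: [-179.7, -59.8, 0.6]
force: [-0.1, 0.6, -1.1]
gripper_width: 90.7
time_s: 12.85
ee_pos: [576.9, -65.5, 316.0]
ee_rot: [-179.7, -59.8, 0.6]
force: [-0.4, 0.1, -0.6]
gripper_width: 91.0
12.85 [-17.1  -6.7 127.2  86.6  15.5  -5.6] [576.9 -65.5 316. ] [-179.7  -59.8    0.6] [-0.4  0.1 -0.6] 91.0
```

View pics/s6.png

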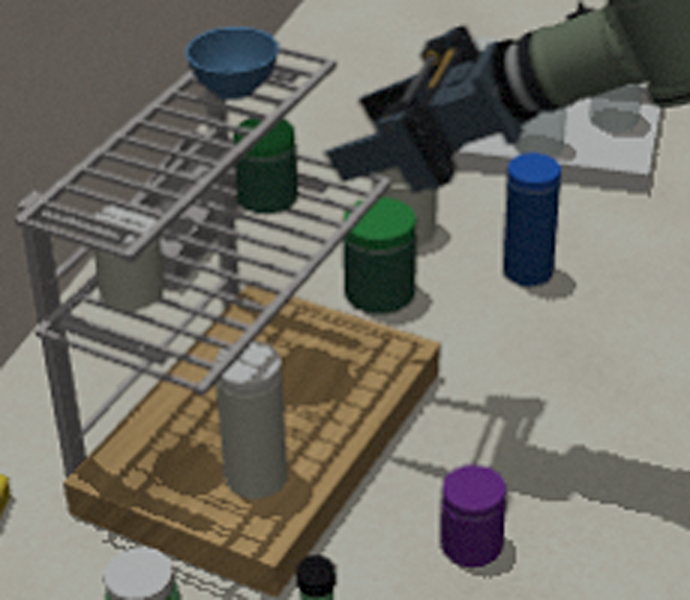

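Run:
```python
from h import *
f=grab_frame("side");h=cv2.cvtColor(f["frame"],cv2.COLOR_RGB2HSV)
m=cv2.inRange(h,np.array((50,90,20)),np.array((80,255,255)));k=np.zeros_like(m);k[155:193,245:272]=255;m&=k
c=max(cv2.findContours(m,0,cv2.CHAIN_APPROX_NONE)[0],key=cv2.contourArea)[:,0,:]
print(c.min(0),c.max(0))
# compare with projected cylinder rims for candidates
a=np.radians(-7.6)
th=np.linspace(0,2*np.pi,60)
for x in(5,10,15,20,25):
    cx=643+x*np.cos(a)-(-93)*np.sin(a);cy=31+x*np.sin(a)-93*np.cos(a)
    P=np.concatenate([np.c_[cx+31*np.cos(th),cy+31*np.sin(th),0*th+z] for z in(238,318)])
    q=proj(f,P);print(x,q.min(0).round(1),q.max(0).round(1))
# bottom mid point ray
u=(c[:,0].min()+c[:,0].max())/2
p=plane(f,[(u,c[:,1].max()+.5)],238)[0]
C=ray(f,[(u,0)])[0];d=(p-C)[:2];d/=np.linalg.norm(d);ax=p[:2]+31*d
e=ax-[643,31];print(ax,"rack",e[0]*np.cos(a)+e[1]*np.sin(a),-e[0]*np.sin(a)+e[1]*np.cos(a))
```

```text
[249 160] [268 190]
5 [250.9 158.9] [273.1 193.2]
10 [249.4 158.5] [271.7 192.7]
15 [247.9 158.1] [270.2 192.3]
20 [246.5 157.7] [268.8 191.9]
25 [245.  157.3] [267.3 191.4]
[653.93362904 -69.95290269] rack 24.189249507889762 -98.62004366603536
```

Run:
```python
from sim import *
s=state();q=s['qpos'];tcp=tuple(s['ee_pos'])
def B(x,y,z,az,th=30,b=0): return tuple(np.array([x,y,z])+orient(az,th).apply([0,0,18.8-b]))+(az,th)
def T(x,y,z,az,th=30,b=0): return tuple(W(x,y,z)+orient(az,th).apply([0,0,18.8-b]))+(az,th)
bx,by=441.5,-334.5
for az in(-6,5,15):
  print(az)
  L=[tcp+(0,30),(500,-100,330,0,30),(440,-220,300,az,30),B(bx,by,80,az,b=90),B(bx,by,80,az),B(bx,by,141,az),T(-190,-150,141,10),T(-190,-95,141,10),T(-38,-95,141,10),T(-38,-95,125,10)]
  run(L,q,10)
for l in L: print(np.round(l[:3],1),orient(*l[3:]).as_euler('xyz',degrees=True).round(1))
```

```text
-6
[577. -66. 317.   0.  30.] [-16.  -7. 127.  87.  14.  -5.] maxstep 0 margin 11.2
[ 500 -100  330    0   30] [-31. -15. 130.  74.  27.   1.] maxstep 2 margin 19.3
[ 440 -220  300   -6   30] [-58. -11. 133.  79.  44. -17.] maxstep 2 margin 16.9
[ 380. -328.  116.   -6.   30.] [-78.  20. 142.  97.  56. -69.] maxstep 4 margin 7.5
[ 458. -336.   71.   -6.   30.] [-66.  28. 140. 114.  55. -78.] maxstep 2 margin 9.6
[ 458. -336.  132.   -6.   30.] [-66.  19. 137. 105.  51. -63.] maxstep 2 margin 12.8
  FAIL [ 452.23003118 -139.02149355  131.6           6.8          30.        ] 1.685560932683946 [-53.  13. 150. 109.  52. -70.]
5
[577. -66. 317.   0.  30.] [-16.  -7. 127.  87.  14.  -5.] maxstep 0 margin 11.2
[ 500 -100  330    0   30] [-31. -15. 130.  74.  27.   1.] maxstep 2 margin 19.3
[ 440 -220  300    5   30] [-64.  -5. 129.  73.  58. -23.] maxstep 2 margin 21.0
[ 380. -340.  116.    5.   30.] [-81.  23. 134.  81.  61. -63.] maxstep 3 margin 16.2
[ 458. -333.   71.    5.   30.] [-69.  30. 133.  96.  57. -70.] maxstep 1 margin 16.3
[ 458. -333.  132.    5.   30.] [-69.  22. 131.  88.
[... 470 characters left out ...]
9.] maxstep 3 margin 24.5
[ 457. -330.   71.   15.   30.] [-70.  31. 127.  82.  61. -65.] maxstep 1 margin 23.0
[ 457. -330.  132.   15.   30.] [-70.  24. 124.  77.  62. -54.] maxstep 1 margin 25.5
  FAIL [ 451.50071614 -113.78237196  131.6          10.5          30.        ] 2.4448863943854944 [-52.  12. 150. 106.  53. -70.]
[576.7 -65.8 317.5] [180. -60.   0.]
[ 500 -100  330] [180. -60.   0.]
[ 440 -220  300] [180. -60.  15.]
[ 381.9 -350.5  115.6] [180. -60.  15.]
[ 457.2 -330.3   70.6] [180. -60.  15.]
[ 457.2 -330.3  131.6] [180. -60.  15.]
[450.9 -89.7 131.6] [180. -60.  10.]
[458.1 -35.2 131.6] [180. -60.  10.]
[608.8 -55.3 131.6] [180. -60.  10.]
[608.8 -55.3 115.6] [180. -60.  10.]
```

```bash
python3 - <<'E'
from sim import *
s=state();q=s['qpos'];tcp=tuple(s['ee_pos'])
def B(x,y,z,az,th=30,b=0): return tuple(np.array([x,y,z])+orient(az,th).apply([0,0,18.8-b]))+(az,th)
def T(x,y,z,az,th=30,b=0): return tuple(W(x,y,z)+orient(az,th).apply([0,0,18.8-b]))+(az,th)
bx,by=441.5,-334.5
az=10
L=[tcp+(0,30),(500,-100,330,0,30),(420,-250,290,az,30),B(bx,by,80,az,b=90),B(bx,by,80,az),B(bx,by,141,az),T(-130,-110,141,25),T(-85,-98,141,20),T(-38,-95,141,10),T(-38,-95,125,10)]
run(L,q,10)
for l in L: print(np.round(l[:3],1),orient(*l[3:]).as_euler('xyz',degrees=True).round(1))
E
python3 plan.py 420 -250 290 180 -60 10 10
```

```text
[577. -66. 317.   0.  30.] [-16.  -7. 127.  87.  14.  -5.] maxstep 0 margin 11.2
[ 500 -100  330    0   30] [-31. -15. 130.  74.  27.   1.] maxstep 2 margin 19.3
[ 420 -250  290   10   30] [-71.   0. 126.  69.  66. -29.] maxstep 2 margin 24.1
[ 381. -345.  116.   10.   30.] [-81.  24. 129.  75.  64. -61.] maxstep 3 margin 20.3
[ 458. -332.   71.   10.   30.] [-70.  30. 130.  89.  59. -67.] maxstep 1 margin 19.6
[ 458. -332.  132.   10.   30.] [-70.  23. 128.  82.  59. -56.] maxstep 1 margin 22.3
[514. -54. 132.  25.  30.] [-40.  17. 142. 101.  53. -66.] maxstep 4 margin 7.8
[561. -49. 132.  20.  30.] [-32.  17. 140. 114.  48. -66.] maxstep 1 margin 9.5
[609. -55. 132.  10.  30.] [-22.  18. 139. 137.  41. -72.] maxstep 2 margin 10.9
[609. -55. 116.  10.  30.] [-22.  20. 140. 139.  44. -75.] maxstep 0 margin 9.9
[576.7 -65.8 317.5] [180. -60.   0.]
[ 500 -100  330] [180. -60.   0.]
[ 420 -250  290] [180. -60.  10.]
[ 380.8 -345.2  115.6] [180. -60.  10.]
[ 457.5 -331.7   70.6] [180. -60.  10.]
[ 457.5 -331.7  131.6] [180. -60.  10.]
[514.3 -54.  131.6] [180. -60.  25.]
[561.1 -49.3 131.6] [180. -60.  20.]
[608.8 -55.3 131.6] [180. -60.  10.]
[608.8 -55.3 115.6] [180. -60.  10.]
n 10 turn/row [0.8, -0.0, -0.5]
[-10.3, 18.2, -12.4]
[-10.5, 17.9, -12.7]
[-10.6, 17.7, -12.9]
[-10.8, 17.4, -13.2]
[-10.9, 17.1, -13.4]
[-11.0, 16.9, -13.6]
[-11.2, 16.6, -13.9]
[-11.3, 16.3, -14.1]
[-11.4, 16.0, -14.3]
[-11.6, 15.7, -14.5]
q [-17.1  -6.8 127.2  86.9  15.5  -5.9] t 12.95
```

```bash
python3 -m creep '[[0,-5,5,-25,0,0,0],[0,-9,22,-15,0.9,0,-0.6],[0,-11,22,-15,1,0,-0.6],[0,-11,22,-15,1,0,-0.6],[0,-11,22,-15,1,0,-0.6]]'; python3 plan.py 420 -250 290 180 -60 10
```

```text
time_s: 13.58
ee_pos: [484.6, -163.2, 317.9]
ee_rot: [180.0, -60.0, 5.5]
force: [0.9, -0.7, -0.4]
gripper_width: 90.9
n 2 turn/row [2.0, 0.0, -1.1]
[-30.2, 40.1, -24.4]
[-31.0, 38.7, -25.8]
q [-49.8  -8.5 128.4  75.1  47.4 -14.5] t 13.575
```

```bash
python3 -m creep '[[0,-20,26,-16,1.3,0,-0.7],[0,-20,26,-17,1.3,0,-0.7],[0,-20,26,-17,1.3,0,-0.7],[0,0,0,0,0,0,0]]'; python3 plan.py 380.8 -345.2 116 180 -60 10 5
python3 - <<'E'
from m import *
E
```

```text
time_s: 14.08
ee_pos: [421.0, -252.1, 290.2]
ee_rot: [-179.6, -59.9, 9.2]
force: [-0.6, 0.6, -0.0]
gripper_width: 91.4
n 5 turn/row [0.1, 0.0, -0.1]
[-35.6, 17.1, 7.9]
[-35.7, 17.1, 7.9]
[-35.7, 17.1, 7.8]
[-35.7, 17.0, 7.8]
[-35.7, 17.0, 7.8]
q [-7.100e+01  1.000e-01  1.255e+02  6.920e+01  6.610e+01 -2.840e+01] t 14.075
mid top [[590.1, 215.6, 234.0], [545.7, -136.0, 234.0]]
top top [[651.3, 208.8, 357.0], [605.3, -142.8, 357.0]]
low top [[533.2, 223.4, 45.0], [486.5, -124.1, 45.0]]
mid side [[593.9, 214.6, 234.0], [544.6, -133.4, 234.0]]
top side [[651.5, 203.9, 357.0], [602.2, -138.6, 357.0]]
low side [[529.9, 238.2, 45.0], [482.4, -122.7, 45.0]]Traceback (most recent call last):
  File "<stdin>", line 1, in <module>
  File "m.py", line 20, in <module>
    lid(t,(50,100,90),(75,255,255),(285,190,320,225),125,"green top")
    ~~~^^^^^^^^^^^^^^^^^^^^^^^^^^^^^^^^^^^^^^^^^^^^^^^^^^^^^^^^^^^^^^
  File "m.py", line 16, in lid
    c=max(cv2.findContours(m,0,cv2.CHAIN_APPROX_NONE)[0],key=cv2.contourArea)[:,0,:]
      ~~~^^^^^^^^^^^^^^^^^^^^^^^^^^^^^^^^^^^^^^^^^^^^^^^^^^^^^^^^^^^^^^^^^^^^
ValueError: max() iterable argument is empty
```

```bash
python3 -m creep '[[0,-35,16,-4,0,0,0],[0,-36,17,8,0,0,0],[0,-36,17,8,0,0,0],[0,-36,17,8,0,0,0],[0,-36,17,8,0,0,0]]'; python3 -m creep '[[0,0,0,0,0,0,0]]'>/dev/null; python3 plan.py 457.5 -331.7 70.6 180 -60 10 5
python3 - <<'E'
from h import *
t=grab_frame("top");s=grab_frame("side")
crop(t,280,110,560,320,2.6,"pics/t7.png");crop(s,170,80,440,320,2.4,"pics/s7.png")
E
```

```text
time_s: 14.8
ee_pos: [371.8, -341.8, 121.1]
ee_rot: [-179.9, -59.9, 9.9]
force: [-0.3, 0.1, 0.0]
gripper_width: 91.3
n 5 turn/row [-0.0, 0.0, -0.1]
[0.0, 1.1, 20.0]
[0.0, 1.1, 20.0]
[0.0, 1.1, 20.0]
[0.0, 1.1, 20.0]
[0.0, 1.1, 20.0]
q [-81.9  23.5 129.8  73.8  64.3 -59.6] t 14.925
```

View pics/t7.png

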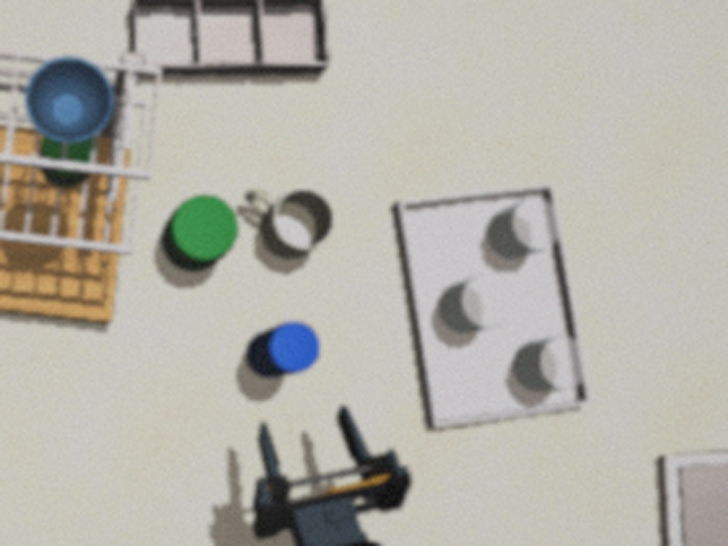

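View pics/s7.png

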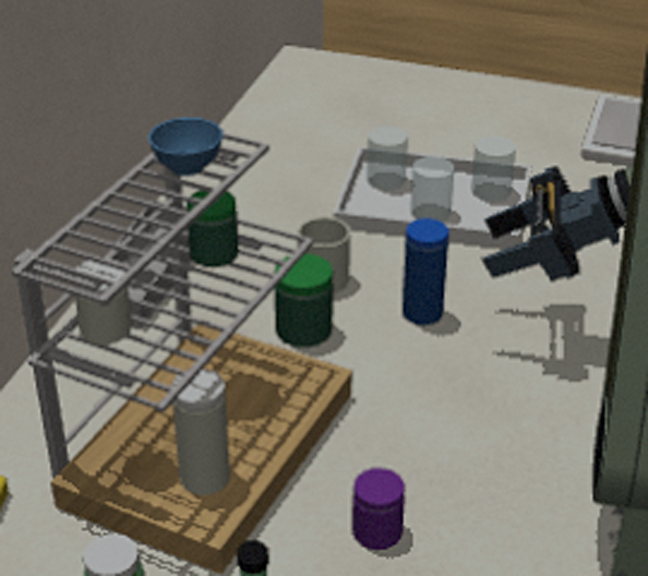

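The fingers are aimed at the blue canister (top crop 293,347), and green stands upright on the middle board. Closing in.

```bash
python3 -m creep '[[0,0,1,20,0,0,0],[0,0,1,20,0,0,0],[0,0,1,20,0,0,0],[0,0,1,20,0,0,0],[0,0,1,20,0,0,0]]'; python3 -m creep '[[0,0,0,0,0,0,0],[1,0,0,0,0,0,0],[1,0,0,0,0,0,0],[1,0,0,0,0,0,0],[1,0,0,0,0,0,0]]' 30;python3 -m creep '[[1,0,0,0,0,0,0]]'; python3 plan.py 457.5 -331.7 132 180 -60 10 5
```

```text
time_s: 15.65
ee_pos: [458.3, -331.1, 73.9]
ee_rot: [179.9, -60.0, 10.0]
force: [0.1, -0.0, -0.8]
gripper_width: 91.1
time_s: 16.27
ee_pos: [456.9, -332.9, 72.1]
ee_rot: [-179.8, -59.9, 9.6]
force: [-0.1, -2.0, 1.4]
gripper_width: 61.4
time_s: 16.4
ee_pos: [457.0, -332.9, 72.1]
ee_rot: [-179.8, -60.0, 9.6]
force: [-0.8, -1.7, 3.3]
gripper_width: 60.9
n 5 turn/row [0.0, 0.0, -0.0]
[10.4, -0.2, -5.9]
[10.4, -0.2, -5.9]
[10.4, -0.2, -5.9]
[10.4, -0.2, -5.9]
[10.4, -0.2, -5.9]
q [-69.9  30.2 130.1  88.4  58.4 -67. ] t 16.4
```

```bash
python3 -m creep '[[1,10,0,-6,0,0,0],[1,10,0,-6,0,0,0],[1,10,0,-6,0,0,0],[1,11,0,-6,0,0,0],[1,11,0,-6,0,0,0]]' 35; python3 plan.py 514 -54 134 180 -60 25 10
python3 - <<'E'
from h import *
s=grab_frame("side");crop(s,170,80,440,320,2.4,"pics/s8.png")
E
```

```text
time_s: 17.02
ee_pos: [456.0, -331.2, 130.0]
ee_rot: [-179.5, -59.7, 9.4]
force: [0.4, -0.2, -4.0]
gripper_width: 61.1
n 10 turn/row [1.3, 0.0, -0.8]
[5.5, -26.3, 8.9]
[5.9, -26.0, 9.5]
[6.2, -25.7, 10.1]
[6.6, -25.4, 10.7]
[6.9, -25.1, 11.2]
[7.2, -24.7, 11.8]
[7.6, -24.3, 12.4]
[7.9, -23.9, 12.9]
[8.2, -23.5, 13.4]
[8.5, -23.1, 14.0]
q [-69.9  22.9 127.6  82.1  59.1 -55.3] t 17.025
```

View pics/s8.png

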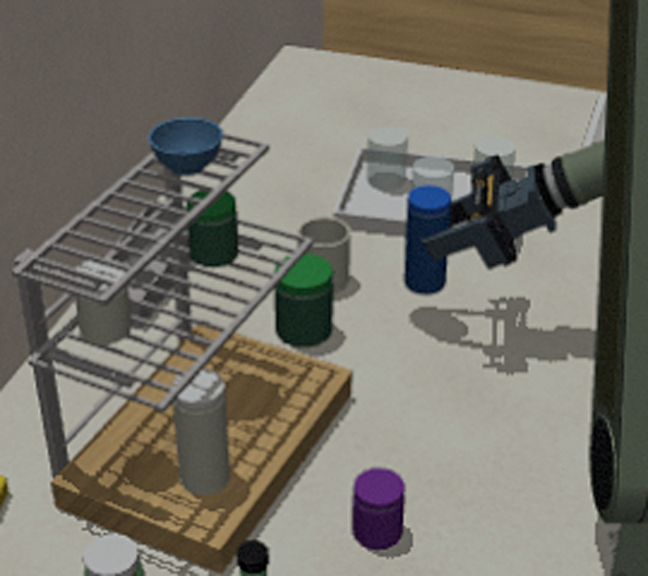

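Blue is lifted and upright, with about 58 mm of clearance. Carrying it to the rack front.

```bash
python3 -m creep '[[1,6,-26,9,1.3,0,-0.8],[1,6,-26,10,1.3,0,-0.8],[1,7,-26,10,1.3,0,-0.8],[1,7,-25,11,1.3,0,-0.8],[1,7,-25,11,1.3,0,-0.8]]'; python3 plan.py 514 -54 134 180 -60 25 5
```

```text
time_s: 17.7
ee_pos: [486.8, -190.8, 133.2]
ee_rot: [-179.8, -59.7, 17.5]
force: [-0.4, -0.6, -2.5]
gripper_width: 61.2
n 5 turn/row [1.3, 0.0, -0.8]
[6.9, -24.4, 11.6]
[7.2, -24.1, 12.1]
[7.5, -23.7, 12.7]
[7.8, -23.3, 13.2]
[8.1, -22.9, 13.7]
q [-57.7  18.7 136.2  88.9  56.7 -60.5] t 17.7
```

```bash
python3 -m creep '[[1,7,-24,12,1.3,0,-0.8],[1,7,-24,12,1.3,0,-0.8],[1,7,-23,12,1.3,0,-0.8],[1,8,-23,13,1.3,0,-0.8],[1,4,-12,7,0.5,0,-0.3]]'; python3 -m creep '[[1,0,0,0,0,0,0]]'; python3 plan.py 562 -51 132 180 -60 20 5
python3 - <<'E'
from h import *
t=grab_frame("top");s=grab_frame("side");crop(s,170,80,440,320,2.4,"pics/s9.png")
z=state()['ee_pos'][2]+77.9
for n,f in(("t",t),("s",s)):
    h=cv2.cvtColor(f["frame"],cv2.COLOR_RGB2HSV);m=cv2.inRange(h,np.array((105,120,130 if n=="t" else 100)),np.array((125,255,255)))
    if n=="t": m[:185]=0
    c=max(cv2.findContours(m,0,cv2.CHAIN_APPROX_NONE)[0],key=cv2.contourArea)[:,0,:]
    p=plane(f,c,z)[:,:2].astype(np.float32);(x,y),r=cv2.minEnclosingCircle(p);d=np.array([x-643,y-31]);a=np.radians(-7.6)
    print(n,x,y,r,"rack",d[0]*np.cos(a)+d[1]*np.sin(a),-d[0]*np.sin(a)+d[1]*np.cos(a))
E
```

```text
time_s: 18.32
ee_pos: [510.8, -69.1, 133.6]
ee_rot: [179.8, -59.7, 24.5]
force: [-0.6, 0.3, -3.4]
gripper_width: 60.9
time_s: 18.45
ee_pos: [511.3, -70.2, 134.1]
ee_rot: [179.7, -59.8, 24.5]
force: [0.1, -1.6, -3.8]
gripper_width: 61.2
n 5 turn/row [-0.7, 0.0, 0.5]
[5.1, 0.7, 9.6]
[5.1, 0.5, 9.6]
[5.1, 0.3, 9.6]
[5.1, 0.2, 9.6]
[5.1, 0.0, 9.6]
q [-42.6  16.3 141.2  98.7  53.5 -64.2] t 18.45
t 495.932373046875 -74.21772766113281 29.46892738342285 rack -131.86000045233558 -123.74408023217073
s 496.2804870605469 -75.00212860107422 30.80597686767578 rack -131.41120239537372 -124.47555033078243
```

View pics/s9.png

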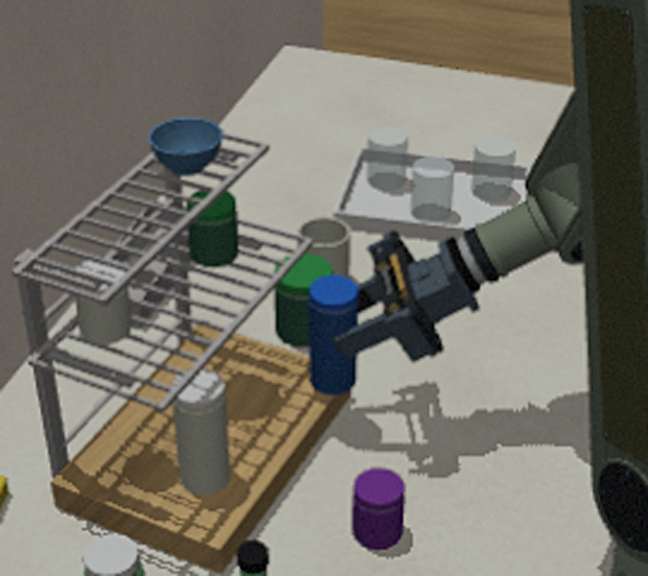

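```bash
python3 -m creep '[[1,5,0.6,9.6,-0.7,0,0.5],[1,5,0.5,9.6,-0.7,0,0.5],[1,5,0.3,9.6,-0.7,0,0.5],[1,5,0.2,9.6,-0.7,0,0.5],[1,5,0,9.6,-0.7,0,0.5]]'; python3 -m creep '[[1,0,0,0,0,0,0]]'; python3 plan.py 612 -57 130 180 -60 12 6
```

```text
time_s: 19.18
ee_pos: [562.9, -53.7, 132.2]
ee_rot: [-179.6, -59.8, 19.4]
force: [0.8, 0.0, -4.0]
gripper_width: 61.2
time_s: 19.3
ee_pos: [562.8, -53.0, 132.3]
ee_rot: [-179.6, -59.9, 19.5]
force: [0.0, 0.0, -3.7]
gripper_width: 61.2
n 6 turn/row [-1.2, 0.0, 0.6]
[3.4, 3.4, 6.7]
[3.5, 3.2, 6.7]
[3.5, 3.1, 6.8]
[3.5, 2.9, 6.9]
[3.6, 2.7, 6.9]
[3.6, 2.5, 7.0]
q [-32.2  17.4 139.8 113.3  48.  -65.4] t 19.3
```

```bash
python3 -m creep '[[1,3.5,3.4,6.7,-1.2,0,0.6],[1,3.5,3.2,6.7,-1.2,0,0.6],[1,3.5,3,6.8,-1.2,0,0.6],[1,3.5,2.9,6.9,-1.2,0,0.6]]'; python3 -m creep '[[1,3.5,2.7,6.9,-1.2,0,0.6],[1,3.5,2.5,7,-1.2,0,0.6],[1,0,0,0,0,0,0]]'; python3 plan.py 612 -57 117.5 180 -60 12 4
python3 - <<'E'
from h import *
s=grab_frame("side");crop(s,170,80,440,320,2.4,"pics/s10.png")
E
```

```text
time_s: 19.8
ee_pos: [595.2, -56.2, 130.6]
ee_rot: [179.7, -59.8, 14.6]
force: [0.8, 0.5, -5.0]
gripper_width: 61.3
time_s: 20.18
ee_pos: [611.6, -56.9, 129.8]
ee_rot: [179.4, -59.9, 12.3]
force: [0.2, 1.5, -4.3]
gripper_width: 61.3
n 4 turn/row [0.1, 0.0, 0.0]
[-2.6, 0.0, 1.6]
[-2.6, 0.0, 1.6]
[-2.6, 0.0, 1.6]
[-2.6, 0.0, 1.6]
q [-23.   18.6 137.9 132.6  41.9 -70.5] t 20.175
```

View pics/s10.png

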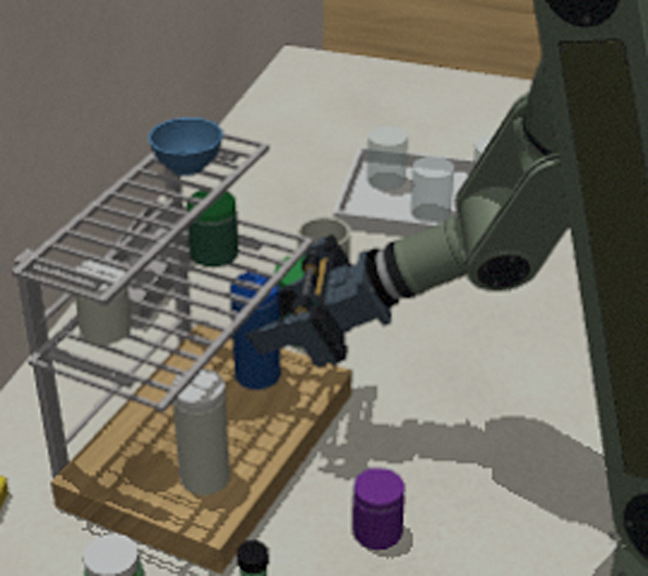

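Blue is under the middle board and the forces are clean. Lowering.

```bash
python3 -m creep '[[1,-2.6,0,1.6,0,0,0],[1,-2.6,0,1.6,0,0,0],[1,-2.6,0,1.6,0,0,0],[1,-2,0,1.1,0,0,0],[1,0,0,0,0,0,0]]'; python3 -m creep '[[1,-1,0,0.5,0,0,0],[1,0,0,0,0,0,0]]'
```

```text
time_s: 20.85
ee_pos: [611.9, -56.5, 118.2]
ee_rot: [179.4, -59.9, 12.3]
force: [1.1, 0.4, -4.4]
gripper_width: 61.2
time_s: 21.1
ee_pos: [611.9, -56.5, 117.5]
ee_rot: [179.4, -59.9, 12.4]
force: [0.4, -0.3, -3.1]
gripper_width: 61.3
```

```bash
python3 -m creep '[[1,-1,0,0.5,0,0,0],[1,0,0,0,0,0,0]]';python3 -m creep '[[1,-0.8,0,0.5,0,0,0],[1,0,0,0,0,0,0]]'
```

```text
time_s: 21.35
ee_pos: [612.4, -56.5, 117.4]
ee_rot: [179.4, -60.0, 12.4]
force: [-1.0, 0.2, 0.4]
gripper_width: 61.8
time_s: 21.6
ee_pos: [612.9, -56.4, 117.4]
ee_rot: [179.3, -60.2, 12.4]
force: [-2.5, -0.2, 5.3]
gripper_width: 61.4
```

```bash
python3 -m creep '[[0.2,0.5,0,0,0,0,0],[0,0,0,0,0,0,0],[0,0,0,0,0,0,0],[0,0,0,0,0,0,0]]'; python3 -m creep '[[0,0,0,-8,0,0,0],[0,0,0,-15,0,0,0],[0,0,0,-22,0,0,0],[0,0,0,-22,0,0,0],[0,0,0,-22,0,0,0]]';python3 log.py
python3 - <<'E'
from h import *
t=grab_frame("top");s=grab_frame("side");crop(s,170,120,400,320,3,"pics/s11.png");crop(t,190,110,420,290,3.4,"pics/t11.png")
E
```

```text
time_s: 22.1
ee_pos: [612.1, -56.5, 115.8]
ee_rot: [179.4, -59.9, 12.4]
force: [-0.7, 0.3, 0.1]
gripper_width: 91.0
time_s: 22.72
ee_pos: [535.7, -72.0, 160.9]
ee_rot: [179.4, -59.9, 12.4]
force: [0.4, -0.3, -0.0]
gripper_width: 91.2
22.725 [-32.3  10.1 143.1 118.6  43.2 -63. ] [535.7 -72.  160.9] [179.4 -59.9  12.4] [ 0.4 -0.3 -0. ] 91.2
```

View pics/s11.png

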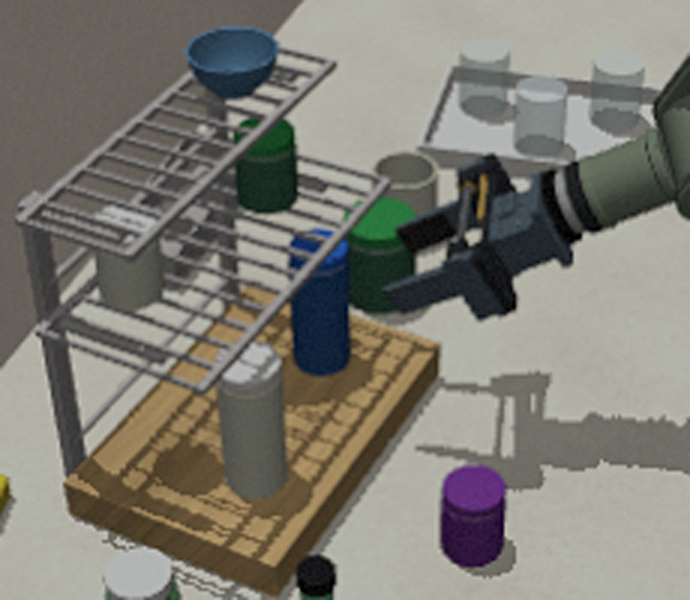

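View pics/t11.png

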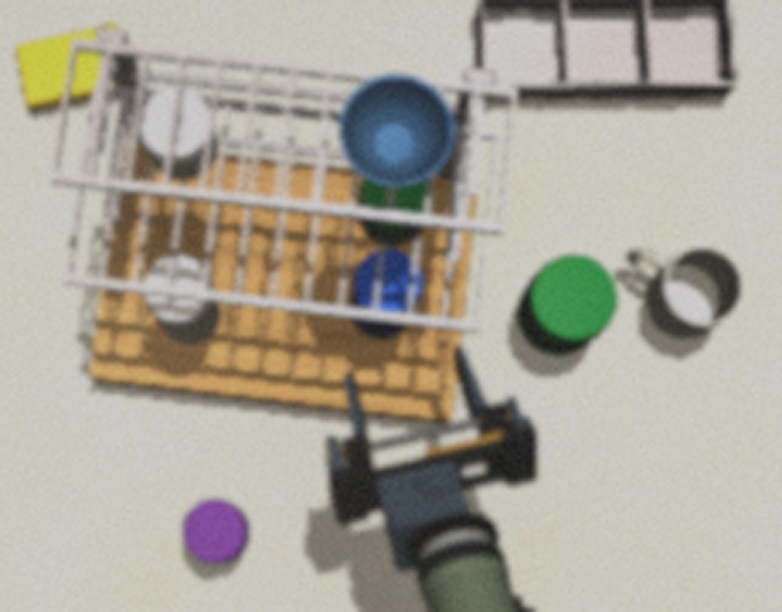

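Run:
```python
from h import *
a=np.radians(-7.6);th=np.linspace(0,2*np.pi,90)
rk=lambda p:np.round([(p[0]-643)*np.cos(a)+(p[1]-31)*np.sin(a),-(p[0]-643)*np.sin(a)+(p[1]-31)*np.cos(a)],1)
t=grab_frame("top");s=grab_frame("side")
def base(f,lo,hi,box,z,n):
    h=cv2.cvtColor(f["frame"],cv2.COLOR_RGB2HSV);m=cv2.inRange(h,np.array(lo),np.array(hi));k=np.zeros_like(m);x0,y0,x1,y1=box;k[y0:y1,x0:x1]=255;m&=k
    m=cv2.morphologyEx(m,cv2.MORPH_CLOSE,np.ones((5,5)))
    c=max(cv2.findContours(m,0,cv2.CHAIN_APPROX_NONE)[0],key=cv2.contourArea)[:,0,:]
    u=(c[:,0].min()+c[:,0].max())/2;p=plane(f,[(u,c[:,1].max()+.5)],z)[0];C=ray(f,[(u,0)])[0];d=(p-C)[:2];d/=np.linalg.norm(d)
    print(n,c.min(0),c.max(0),"axis rack",rk(p[:2]+31*d))
G=((50,80,20),(85,255,255));B=((105,100,20),(125,255,255))
base(t,*G,(290,160,320,184),238,"green top");base(s,*G,(245,155,272,193),238,"green side")
base(t,*B,(290,180,320,212),45,"blue top");base(s,*B,(262,190,292,250),45,"blue side")
```

```text
green top [296 163] [314 171] axis rack [ 51.7 -95.4]
green side [248 160] [268 190] axis rack [ 25.6 -97.9]
blue top [294 184] [313 200] axis rack [  -2.9 -107.1]
blue side [267 196] [285 244] axis rack [ -28.4 -101.3]
```

Run:
```python
from h import *
a=np.radians(-7.6)
rk=lambda p:np.round([(p[0]-643)*np.cos(a)+(p[1]-31)*np.sin(a),-(p[0]-643)*np.sin(a)+(p[1]-31)*np.cos(a)],1)
t=grab_frame("top")
for px,z in(((391,243),238),((380,337),45)):
    u=[(190+px[0]/3.4,110+px[1]/3.4)];p=plane(t,u,z)[0];C=ray(t,u)[0];d=(p-C)[:2];d/=np.linalg.norm(d);print(rk(p[:2]+31*d))
```

```text
[ 21.8 -99.3]
[ -32.5 -104.8]
```

Two views and the tool pose agree: green is at rack x about 18 to 25 mm and blue at about -28 to -34 mm. Backing off a little more, then handing in.

```bash
python3 -m creep '[[0,10,10,-15,0,0,0],[0,10,10,-15,0,0,0],[0,0,0,0,0,0,0],[0,0,0,0,0,0,0]]'
python3 - <<'E'
from h import *
s=grab_frame("side");crop(s,170,120,400,320,3,"pics/s12.png");print(state()['qvel'].round(1))
E
```

```text
time_s: 23.48
ee_pos: [525.2, -94.2, 192.1]
ee_rot: [179.5, -59.8, 12.3]
force: [-0.5, -0.5, -1.0]
gripper_width: 91.0
[ 0.  -0.   0.2 -0.3  0.1  0.3]
```

View pics/s12.png

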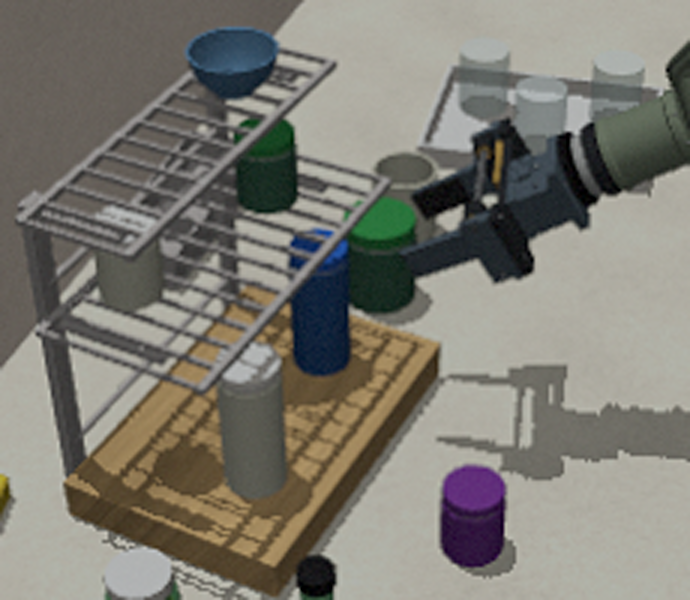

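Green is upright on the middle board (crop 266,165), blue is upright on the lower board (320,305), and the gripper is clear of everything.

```bash
python3 -c "
from workcell import *
print(job_done())"
```

```text
the job is handed in; nothing more can be done
None
```

Both canisters are where you wanted them, and I handed the job in at about 23.5 s of the 64 s allowed. The hand-in gave no verdict.

- **Green:** I took it from the lower tier with a front grasp tilted 30° below horizontal and set it on the right half of the middle board. It stands upright at about rack x 18–25 mm (10–85 allowed) and y −93 to −99 mm.
- **Blue:** I stood it on the right half of the lower board, in the other half from the tall white canister. It stands upright at about rack x −28 to −34 mm (−50 to 85 allowed) and y about −101 to −105 mm.

**Last checks:** in the last pictures the white canisters, bowl, mug and the two look-alikes had not visibly moved. The oil bottle and soap jar were only partly in those crops. Contact forces stayed at a few newtons, and the gripper ended clear of everything.

**Checks that disagreed:** two automatic measurements from the top view were wrong: green x 52 mm and blue x −3 mm. The wire bars had cut the colour masks. I set them aside because the side view, points I read by hand from the top view and the tool pose agreed within about 7 mm.

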